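# Pull the rotor pins for washing

## Task

Wind the handwheel on the jig until the keeper bar is right back against its rear stops, draw every pivot pin straight up out of its sleeve without prising it sideways, and put the pins in the steel wash tray, wholly inside its walls, standing or lying. Then, with all the pins in the tray, wind the keeper bar forward again until it touches its front stops. Leave everything else on the bench where it is.

Things in the scene. Friction and masses are not known exactly. Their poses are not given: they have to be found in the camera images.
- jig: Fixed jig: a brass block, behind it a grey gearbox with a horizontal black handwheel on top. Origin on the bench under the jig's middle; x points from the sleeves to the handwheel, y along the row of sleeves. In this frame the sleeve axes are at x = -70 mm, y = -96, -32, 32, 96 mm, the handwheel axis at x = +70, y = 0.
- row_mid (a point): Middle of the brass block's upper face, 70 mm above the bench, midway along the row of sleeves. The block is 76 mm (jig x) x 280 mm (jig y); its four sleeves are vertical bores 25.5 mm in diameter right through it, 64 mm apart. Dark stop lugs for the keeper bar, up to 92 mm high, stand at both ends of the row, 132 mm from this point.
- keeper_front (a point): Middle of the upper front edge of the keeper bar: aluminium, 284 mm long (jig y), 22 mm deep (jig x), 80 to 88 mm above the bench. Fully forward, this edge lies 12 mm behind the sleeve axes, 2 mm above the pins' collars, so no pin can be lifted; fully back, 62 mm behind the axes, clear of the pins.
- keeper (a joint): Position of the keeper bar in m: 0 = forward, touching the front stops over the collars; 0.050 = back, touching the rear stops. Moves 3.33 mm per radian of the handwheel, to which it is geared. It cannot sensibly be pushed by itself.
- wheel (a joint): Angle of the handwheel in rad, 0 (bar at the front stops) to 15 (bar at the rear stops), about 2.4 turns in all; grows anticlockwise seen from above. Stiff: about 6 N at the crank handle, and it stays where it is left.
- wheel_axis (a point): Point on the handwheel's vertical axis, at the height of the upper face of its disc (106 mm above the bench). Disc 120 mm in diameter, 10 mm thick.
- crank_grip (a point): Point on the axis of the handwheel's upright grey crank handle, 135 mm above the bench. The handle revolves freely on its own axis (so a gripper of constant orientation can hold it), 18 mm diameter, 107 to 157 mm above the bench, 48 mm from the wheel's axis.
- tray: Loose open steel wash tray, 240 mm (its x) x 200 mm (its y) x 55 mm high outside, walls and floor about 4 mm, 1.2 kg. Origin at the centre of its underside, z up.
- pin0: Steel pivot pin, 110 mm long, 0.3 kg (two to four are present). Origin at the centre of its foot, z along its axis: shaft 24 mm diameter from 0 to 62 mm, collar 42 mm diameter from 62 to 70 mm, gripping stem 20 mm diameter from 70 to 110 mm. At the start it stands in a sleeve, close fit, collar on the block, foot 8 mm above the bench. Centre of mass 54 mm from the foot.
- pin0_top (a point): Centre of the upper end of pin0's stem, 110 mm from the foot.
- pin1: Steel pivot pin, 110 mm long, 0.3 kg (two to four are present). Origin at the centre of its foot, z along its axis: shaft 24 mm diameter from 0 to 62 mm, collar 42 mm diameter from 62 to 70 mm, gripping stem 20 mm diameter from 70 to 110 mm. At the start it stands in a sleeve, close fit, collar on the block, foot 8 mm above the bench. Centre of mass 54 mm from the foot.
- pin1_top (a point): Centre of the upper end of pin1's stem, 110 mm from the foot.
- pin2: Steel pivot pin, 110 mm long, 0.3 kg (two to four are present). Origin at the centre of its foot, z along its axis: shaft 24 mm diameter from 0 to 62 mm, collar 42 mm diameter from 62 to 70 mm, gripping stem 20 mm diameter from 70 to 110 mm. At the start it stands in a sleeve, close fit, collar on the block, foot 8 mm above the bench. Centre of mass 54 mm from the foot.
- pin2_top (a point): Centre of the upper end of pin2's stem, 110 mm from the foot.
- pin3: Steel pivot pin, 110 mm long, 0.3 kg (two to four are present). Origin at the centre of its foot, z along its axis: shaft 24 mm diameter from 0 to 62 mm, collar 42 mm diameter from 62 to 70 mm, gripping stem 20 mm diameter from 70 to 110 mm. At the start it stands in a sleeve, close fit, collar on the block, foot 8 mm above the bench. Centre of mass 54 mm from the foot.
- pin3_top (a point): Centre of the upper end of pin3's stem, 110 mm from the foot.
- oil: Bystander: small amber bottle, 40 mm diameter, 85 mm high, beside the gearbox; to be left alone. Origin under its centre.
- grease: Bystander: white grease jar, 60 mm diameter, 50 mm high, beside the gearbox; to be left alone. Origin under its centre.
- driver: Bystander: screwdriver 190 mm long, lying; to be left alone.
- beaker: Bystander: glass beaker, 70 mm diameter, 90 mm high; to be left alone. Origin under its centre.
- flask: Bystander: white bottle, 70 mm diameter, 150 mm high; to be left alone. Origin under its centre.

How it is judged (in metres and radians):
On the way, in this order (a step that is already met when the one before it is completed fails the run):
1. the keeper bar has been wound back to the rear stops (within 2 mm) (value of joint keeper above 0.048 m), for 0.2 s.
2. every pin present is inside the tray, the keeper bar still back (x of pin0 in the frame of tray between -0.12 and 0.12 m and y of pin0 in the frame of tray between -0.1 and 0.1 m and z of each of pin0, pin0_top, pin1, pin1_top, pin2, pin2_top, pin3, pin3_top in the frame of tray below 0.135 m and x of pin0_top in the frame of tray between -0.12 and 0.12 m and y of pin0_top in the frame of tray between -0.1 and 0.1 m and x of pin1 in the frame of tray between -0.12 and 0.12 m and y of pin1 in the frame of tray between -0.1 and 0.1 m and x of pin1_top in the frame of tray between -0.12 and 0.12 m and y of pin1_top in the frame of tray between -0.1 and 0.1 m and x of pin2 in the frame of tray between -0.12 and 0.12 m and y of pin2 in the frame of tray between -0.1 and 0.1 m and x of pin2_top in the frame of tray between -0.12 and 0.12 m and y of pin2_top in the frame of tray between -0.1 and 0.1 m and x of pin3 in the frame of tray between -0.12 and 0.12 m and y of pin3 in the frame of tray between -0.1 and 0.1 m and x of pin3_top in the frame of tray between -0.12 and 0.12 m and y of pin3_top in the frame of tray between -0.1 and 0.1 m and value of joint keeper above 0.03 m), for 0.3 s.
At the end, for the whole second after the job is handed in: The keeper bar touches its front stops (within 2 mm), and every pin present is at rest in the tray, standing or lying, neither end beyond the tray's outer walls, the tray flat on the bench (value of joint keeper below 0.002 m and x of pin0 in the frame of tray between -0.12 and 0.12 m and y of pin0 in the frame of tray between -0.1 and 0.1 m and z of each of pin0, pin0_top, pin1, pin1_top, pin2, pin2_top, pin3, pin3_top in the frame of tray below 0.135 m and x of pin0_top in the frame of tray between -0.12 and 0.12 m and y of pin0_top in the frame of tray between -0.1 and 0.1 m and x of pin1 in the frame of tray between -0.12 and 0.12 m and y of pin1 in the frame of tray between -0.1 and 0.1 m and x of pin1_top in the frame of tray between -0.12 and 0.12 m and y of pin1_top in the frame of tray between -0.1 and 0.1 m and x of pin2 in the frame of tray between -0.12 and 0.12 m and y of pin2 in the frame of tray between -0.1 and 0.1 m and x of pin2_top in the frame of tray between -0.12 and 0.12 m and y of pin2_top in the frame of tray between -0.1 and 0.1 m and x of pin3 in the frame of tray between -0.12 and 0.12 m and y of pin3 in the frame of tray between -0.1 and 0.1 m and x of pin3_top in the frame of tray between -0.12 and 0.12 m and y of pin3_top in the frame of tray between -0.1 and 0.1 m and linear speed of each of pin0, pin1, pin2, pin3 below 0.03 m/s and angle between tray's own z axis and vertical below 0.1 rad).
It fails at once if a pin is prised over: tilted more than 0.2 rad from upright while more than 15 mm of it is still in a sleeve ((angle between pin0's own z axis and vertical above 0.2 rad and z of pin0 in the frame of jig below 0.055 m and x of pin0 in the frame of jig between -0.085 and -0.055 m and y of pin0 in the frame of jig between -0.115 and 0.115 m) or (angle between pin1's own z axis and vertical above 0.2 rad and z of pin1 in the frame of jig below 0.055 m and x of pin1 in the frame of jig between -0.085 and -0.055 m and y of pin1 in the frame of jig between -0.115 and 0.115 m) or (angle between pin2's own z axis and vertical above 0.2 rad and z of pin2 in the frame of jig below 0.055 m and x of pin2 in the frame of jig between -0.085 and -0.055 m and y of pin2 in the frame of jig between -0.115 and 0.115 m) or (angle between pin3's own z axis and vertical above 0.2 rad and z of pin3 in the frame of jig below 0.055 m and x of pin3 in the frame of jig between -0.085 and -0.055 m and y of pin3 in the frame of jig between -0.115 and 0.115 m)).
It fails at once if a bystander is moved more than 40 mm or knocked over (distance of any of oil, grease, driver, beaker, flask from where it was at the start of the episode above 0.04 m or angle between any of oil, grease, beaker, flask's own z axis and vertical above 0.5 rad).
Of pin0, pin1, pin2, pin3 only 2 to 4 are there at a start; the rules pass over those that are not, and their reading is None.
At some moment in a run one of tray may be knocked a few centimetres aside while the robot is not near it.
Once in a run the grip may slacken for a moment while it holds something.
It also fails if it takes over 210 s, if anything falls off the work surface, if the arm or the gripper's body presses on something with over 40 N, if the wrist force passes 120 N, or if a joint passes its speed limit or range.

## Robot

A 6-joint arm with a two-finger parallel gripper is mounted at the origin on the work surface. World frame = base frame: x ahead of the robot, y to its left, z up, the work surface at z = 0. Lengths are in m, angles in degrees, forces in N, time in s.
With the tool pointing down it reaches from about 0.375 to 0.9 m from the base axis. Payload 3.1 kg.
Tool frame: the origin (TCP) lies at the very end of the fingers, on their centre line; the grasp point (between the pads) lies 19 mm behind it (grasp_offset is the distance from the TCP to the grasp point, in m); z points along the fingers, y is the direction in which the jaws open and shut (so a half turn about z gives the same grasp; the last joint's range is limited). The gripper opens to 87 mm and grips with 3 to 60 N. Pads are 19 mm wide; open, the fingers measure 117 mm over their backs; the gripper's body (75 mm by 190 mm) begins 51 mm behind the grasp point.
Start: joints at [64.658, 30.224, 82.088, -0, 67.689, -10.227], TCP at [0.163, 0.603, 0.223] pointing down, gripper open.
Joint ranges: [-176.69, 176.69], [-43.24, 126.21], [12.49, 139.97], [-82, 262], [0, 151.66], [-163.58, 163.58]. Speed limits (degrees/s): [159.86, 159.86, 180, 180, 180, 180].

## Interface

Orientations are given as a 3x3 rotation matrix whose columns are the frame's x, y, z axes.
In Python, from rig import * gives the robot as it stands. The module is installed in compiled form; this text tells all that it offers.
- The arm moves only by the tool play_rows, never from a script. Its argument "plan" is a list that holds one entry, the list of rows, each a list of 7 numbers: the shift along the world's x, y, z each as a share of 5 cm, from -1 to 1, then the turn, a rotation vector about the world's x, y, z each as a share of pi rad, from -1 to 1, then the gripper's target within -1 to 1 (fully open at 1, half-way at 0, shut at -1). A call has 1 to 12 rows; each row shifts and turns the commanded pose from where the row before left it; what a row does not reach is not made up. A row lasts 1/10 s, in which the tool goes at most 50 mm and 8.59 degrees, less where a joint would pass 70% of its speed; a pose out of reach is approached as far as the arm can. A call with a number of a shift or a turn outside -1 to 1 is refused whole. A call with a gripper value outside its range is refused whole. The fingers move at their own pace and stop on an object; the grip force is fixed at half the most. Time passes only in rows, so rows that do not move let the fingers close. It gives the time, the measured TCP pose, the force and the opening at its end, in the units of the state.
- read_state(): the state, without advancing time (a new reading comes with each control period).
- capture(name): name is "side" or "top"; returns the picture (400x640x3 uint8, red, green, blue); there is no depth.
- camera_params(name): a dict with "intrinsics" (3x3 intrinsics, pixels), "R" (3x3) and "t" (3): a world point X has camera coordinates R X + t. Camera axes: x right, y down, z forward; pixel columns grow to the right and rows downward; lengths in m; the calibration is good to about 2 mm. A picture is of the moment at which its call begins. camera_params takes no time and is no camera call.
- hand_in(): hands the job in, once; it reports no verdict.
The state is a dict: "time_s": time; "joint_positions": joint angles; "qvel": joint speeds; "tau": joint torques, N m; "position": TCP position; "tcp_rot": TCP orientation; "force": force on the tool from outside, world axes, zero at the start; "moment": the same for the moment, N m; "opening": opening from 0.0 (shut) to 1.0 (fully open).
Only numpy, scipy, OpenCV 4.12 (cv2) and the standard library are available. Lean on these libraries where they do the work, as an engineer would, in place of code of your own. Each camera call takes 0.05 s, during which the arm holds its last target. There are 200 camera calls.

## Working session

There is one attempt and no reset: what is moved stays moved. The work goes in short steps, Python scripts to look and compute and a tool call to move; the robot and the scene stay as the last step left them, time stands still between calls to the robot, and variables do not carry over. Pictures are saved under pics/ and viewed, about 12 in all and at most 16, crops included, and the job is handed in when it is done.

Besides the shell and the picture viewer there is one more tool, called after "Call:" by a JSON object that holds its "fn" and its "kwargs", one argument or row to a line. play_rows: Moves the arm, as the interface text tells. Its arguments: {"type":"object","properties":{"plan":{"type":"array"}},"required":["plan"]}

```bash
mkdir -p pics
cat > h.py <<'E'
from rig import *
import numpy as np, cv2
def snap(n,f,crop=None,s=1):
    im=capture(n)
    if crop: im=im[crop[1]:crop[3],crop[0]:crop[2]]
    if s!=1: im=cv2.resize(im,None,fx=s,fy=s,interpolation=cv2.INTER_CUBIC)
    cv2.imwrite(f'pics/{f}.png',im[...,::-1]); 
def px2w(n,u,v,z):
    c=camera_params(n);K,R,t=map(np.array,(c['intrinsics'],c['R'],c['t']))
    d=R.T@np.linalg.inv(K)@np.array([u,v,1.]);o=-R.T@t
    return (o+d*(z-o[2])/d[2]).round(4)
def w2px(n,X):
    c=camera_params(n);K,R,t=map(np.array,(c['intrinsics'],c['R'],c['t']))
    p=K@(R@np.array(X)+t);return (p[:2]/p[2]).round(1)
E
python3 - <<'E'
from h import *
snap('top','t0');snap('side','s0')
for n in('top','side'):
    c=camera_params(n);R=np.array(c['R']);print(n,-R.T@np.array(c['t']),R[2],c['intrinsics'][0])
s=read_state();print(s)
E
```

```text
top [ 0.4602162  -0.02176561  0.91775183] [ 0.19256925  0.00467903 -0.98127223] [379.72726317   0.         315.16095782]
side [0.38144671 0.63787051 0.8575819 ] [ 0.21555946 -0.6462443  -0.73205357] [466.93971898   0.         323.07348321]
{'time_s': 0.1, 'joint_positions': array([ 6.46590820e+01,  3.02728541e+01,  8.21474783e+01, -2.84941297e-04,
        6.76895194e+01, -1.02261267e+01]), 'qvel': array([-0.08192827, -0.17137617, -0.13236915,  0.00876846, -0.02436045,
       -0.0428159 ]), 'tau': array([ 2.15962723e-04, -4.40987027e+01, -1.77151483e+01,  6.34977221e-02,
        5.33646403e-02, -4.65143648e-05]), 'position': array([0.16265165, 0.60279761, 0.22168661]), 'tcp_rot': array([[-9.65405704e-01,  2.60751146e-01, -8.16441841e-04],
       [ 2.60752208e-01,  9.65404204e-01, -1.73475798e-03],
       [ 3.35856254e-04, -1.88763426e-03, -9.99998162e-01]]), 'force': array([-0.20644286,  0.42194257, -0.23963436]), 'moment': array([ 0.07154354, -0.04752117, -0.00640586]), 'opening': 1.0013717667671307}
```

View pics/t0.png

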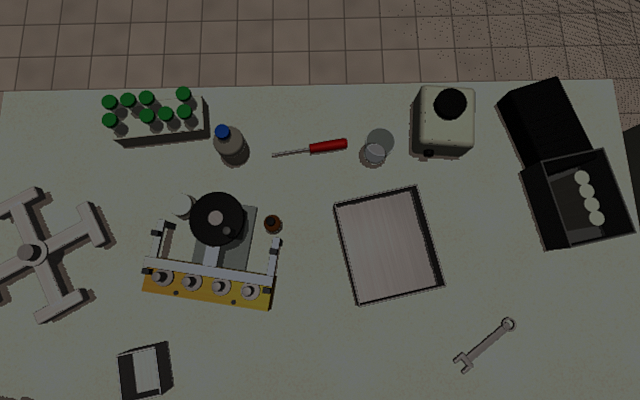

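View pics/s0.png

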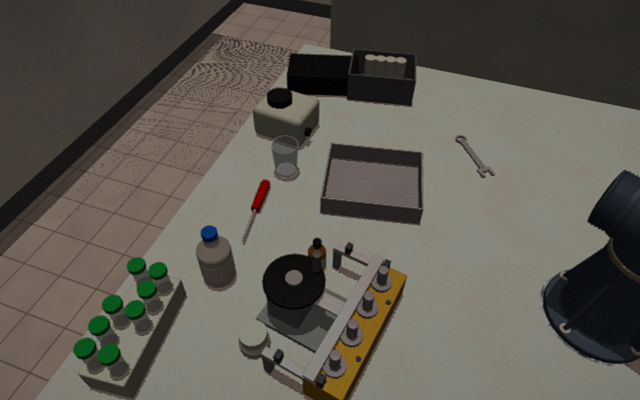

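The top view shows the jig near (215,255), with four pins at about (162,278), (191,284), (221,288) and (250,292). The handle is near (228,230) and the tray near (388,245). The side view agrees. Next I'll zoom in on the jig.

Run:
```python
from h import *
im=capture('top');c=im[180:320,130:300];c=np.clip(c.astype(float)*1.6,0,255).astype('uint8')
c=cv2.resize(c,None,fx=4.5,fy=4.2,interpolation=cv2.INTER_CUBIC);cv2.imwrite('pics/t1.png',c[...,::-1])
im=capture('side');c=im[220:400,220:430];c=np.clip(c.astype(float)*1.6,0,255).astype('uint8')
c=cv2.resize(c,None,fx=3.5,fy=3.3,interpolation=cv2.INTER_CUBIC);cv2.imwrite('pics/s1.png',c[...,::-1])
print(w2px('top',[0.163,0.603,0.22]))
for q in[(162,276),(190,282),(220,286),(250,291)]:print(px2w('top',*q,.118))
for q in[(334,206),(416,187),(443,286),(360,304)]:print(px2w('top',*q,.055))
```

```text
[-54.6 462.7]
[0.461 0.302 0.118]
[0.4479 0.2433 0.118 ]
[0.4388 0.181  0.118 ]
[0.4277 0.119  0.118 ]
[ 0.6127 -0.0608  0.055 ]
[ 0.654  -0.2526  0.055 ]
[ 0.4287 -0.2968  0.055 ]
[ 0.3933 -0.112   0.055 ]
```

View pics/t1.png

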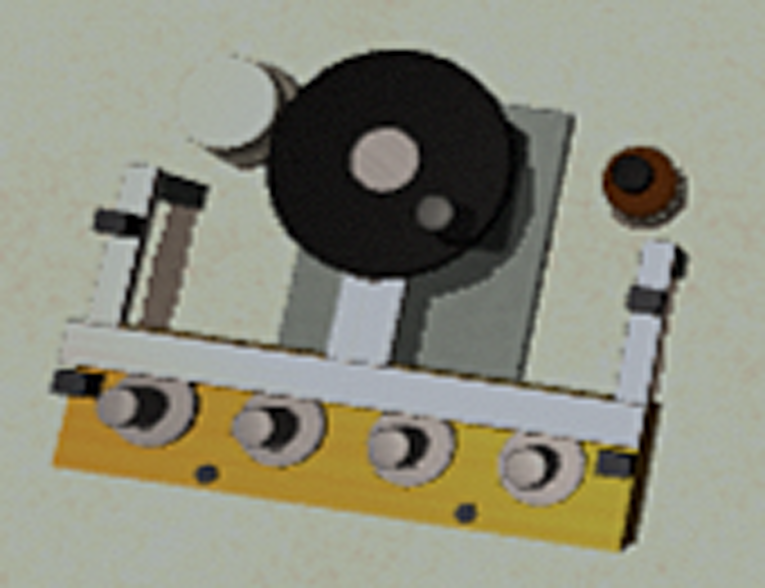

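View pics/s1.png

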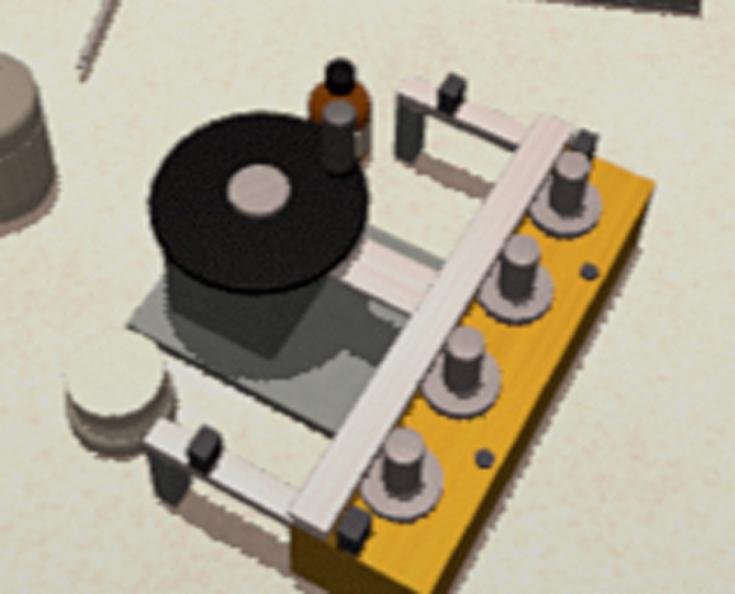

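Run:
```python
from h import *
T=lambda p:(130+(p[0]+.5)/4.5-.5,180+(p[1]+.5)/4.2-.5)
S=lambda p:(220+(p[0]+.5)/3.5-.5,220+(p[1]+.5)/3.3-.5)
P=[]
for t,s in [((117,407),(403,443)),((252,425),(464,341)),((388,446),(521,248)),((522,465),(573,162))]:
    a=px2w('top',*T(t),.118);b=px2w('side',*S(s),.118);print('pin',a,b);P.append((a+b)/2)
print('handle',px2w('top',*T((434,211)),.157),px2w('side',*S((339,112)),.157))
print('disc',px2w('top',*T((390,163)),.106),px2w('side',*S((258,200)),.106))
P=np.array(P);d=P[0]-P[3];ey=d/np.linalg.norm(d);ex=np.array([ey[1],-ey[0],0]);m=P.mean(0)
print('len',np.linalg.norm(d),'ey',ey,'ex',ex,'m',m,'axis pred',m+.14*ex)
print('yaw',np.degrees(np.arctan2(ex[1],ex[0])))
for k in(96,32,-32,-96):print(k,(m+ey*k/1000).round(4))
```

```text
pin [0.4602 0.3152 0.118 ] [0.462  0.3151 0.118 ]
pin [0.4504 0.2525 0.118 ] [0.4512 0.2524 0.118 ]
pin [0.4393 0.1896 0.118 ] [0.4398 0.1893 0.118 ]
pin [0.4292 0.1281 0.118 ] [0.4286 0.1255 0.118 ]
handle [0.55   0.1624 0.157 ] [0.5498 0.1626 0.157 ]
disc [0.5812 0.1966 0.106 ] [0.5819 0.2005 0.106 ]
len 0.19108260648211808 ey [0.16851351 0.98569934 0.        ] ex [ 0.98569934 -0.16851351  0.        ] m [0.4450875 0.2209625 0.118    ] axis pred [0.58308541 0.19737061 0.118     ]
yaw -9.701402409195401
96 [0.4613 0.3156 0.118 ]
32 [0.4505 0.2525 0.118 ]
-32 [0.4397 0.1894 0.118 ]
-96 [0.4289 0.1263 0.118 ]
```

Call:
{"fn": "play_rows", "kwargs": {
  "plan": [
    [[0.64, -0.73, 0, 0, 0, 0.005, -0.3], [0.64, -0.73, 0, 0, 0, 0.005, -0.3], [0.65, -0.73, 0, 0, 0, 0.005, -0.3], [0.65, -0.73, 0, 0, 0, 0.005, -0.3], [0.65, -0.73, 0, 0, 0, 0.005, -0.3], [0.65, -0.74, 0, 0, 0, 0.005, -0.3], [0.65, -0.74, 0, 0, 0, 0, -0.3], [0.65, -0.74, 0, 0, 0, 0, -0.3], [0.64, -0.73, 0, 0, 0, 0, -0.3], [0.64, -0.73, 0, 0, 0, 0, -0.3], [0.64, -0.73, 0, 0, 0, 0, -0.3], [0.64, -0.74, 0, 0, 0, 0, -0.3]]
  ]
}}

```text
time_s: 1.4
position: [0.5509, 0.1617, 0.2225]
tcp_rot: [[-0.986, 0.169, -0.0], [0.169, 0.986, 0.0], [0.0, 0.0, -1.0]]
force: [0.7, 0.6, -1.0]
opening: 0.352
```

```bash
cat >> h.py <<'E'
def arc(C,r,a0,a1,step,tgt=None):
    "rounded deltas (shares) along a circle from angle a0 to a1 (deg), cumulative rounding"
    n=int(round(abs(a1-a0)/step));A=np.radians(np.linspace(a0,a1,n+1))
    p=np.c_[np.cos(A),np.sin(A)]*r/.05;q=np.round(p-p[0],2);return np.round(np.diff(q,axis=0),2).tolist()
E
python3 - <<'E'
from h import *
s=read_state();print(s['time_s'],s['position'],s['tcp_rot'].round(3).tolist(),s['force'],s['opening'])
E
```

```text
1.4 [0.55094671 0.16165341 0.22250967] [[-0.986, 0.169, -0.0], [0.169, 0.986, 0.0], [0.0, 0.0, -1.0]] [ 0.73178232  0.55316808 -1.01726339] 0.351578817765008
```

Call:
{"fn": "play_rows", "kwargs": {
  "plan": [
    [[-0.02, 0.02, -0.5, 0, 0, 0, -0.3], [0, 0, -0.5, 0, 0, 0, -0.3], [0, 0, -0.5, 0, 0, 0, -0.3], [0, 0, -0.3, 0, 0, 0, -0.3], [0, 0, -0.2, 0, 0, 0, -0.3], [0, 0, 0, 0, 0, 0, -1], [0, 0, 0, 0, 0, 0, -1], [0, 0, 0, 0, 0, 0, -1], [0, 0, 0, 0, 0, 0, -1]]
  ]
}}

```text
time_s: 2.3
position: [0.5486, 0.1628, 0.1229]
tcp_rot: [[-0.986, 0.168, -0.001], [0.168, 0.986, -0.003], [0.0, -0.003, -1.0]]
force: [-0.7, -4.8, -3.5]
opening: 0.196
```

Run:
```python
from h import *
C=np.array([.5827,.1975]);p=read_state()['position'];d=p[:2]-C
a=np.degrees(np.arctan2(d[1],d[0]));print(p,a,np.hypot(*d),read_state()['force'])
q=arc(C,.048,-133,-133+855,15)
for i in range(0,len(q),12):print(q[i:i+12])
```

```text
[0.5486124  0.16282928 0.12288745] -134.5141053995553 0.04862122259659719 [-0.74040883 -4.79265724 -3.50645459]
[[0.2, -0.15], [0.24, -0.08], [0.25, -0.03], [0.25, 0.04], [0.22, 0.11], [0.2, 0.16], [0.14, 0.2], [0.09, 0.24], [0.02, 0.25], [-0.04, 0.24], [-0.1, 0.23], [-0.16, 0.19]]
[[-0.2, 0.15], [-0.24, 0.09], [-0.25, 0.02], [-0.25, -0.04], [-0.22, -0.1], [-0.2, -0.16], [-0.14, -0.21], [-0.09, -0.23], [-0.02, -0.25], [0.04, -0.25], [0.1, -0.23], [0.16, -0.19]]
[[0.2, -0.15], [0.24, -0.08], [0.25, -0.03], [0.25, 0.04], [0.22, 0.11], [0.2, 0.16], [0.14, 0.2], [0.09, 0.24], [0.02, 0.25], [-0.04, 0.24], [-0.1, 0.23], [-0.16, 0.19]]
[[-0.2, 0.15], [-0.24, 0.09], [-0.25, 0.02], [-0.25, -0.04], [-0.22, -0.1], [-0.2, -0.16], [-0.14, -0.21], [-0.09, -0.23], [-0.02, -0.25], [0.04, -0.25], [0.1, -0.23], [0.16, -0.19]]
[[0.2, -0.15], [0.24, -0.08], [0.25, -0.03], [0.25, 0.04], [0.22, 0.11], [0.2, 0.16], [0.14, 0.2], [0.09, 0.24], [0.02, 0.25]]
```

Call:
{"fn": "play_rows", "kwargs": {
  "plan": [
    [[0.2, -0.15, 0, 0, 0, 0, -1], [0.24, -0.08, 0, 0, 0, 0, -1], [0.25, -0.03, 0, 0, 0, 0, -1], [0.25, 0.04, 0, 0, 0, 0, -1], [0.22, 0.11, 0, 0, 0, 0, -1], [0.2, 0.16, 0, 0, 0, 0, -1]]
  ]
}}

```text
time_s: 2.9
position: [0.616, 0.1643, 0.1229]
tcp_rot: [[-0.986, 0.169, -0.004], [0.169, 0.986, -0.004], [0.003, -0.005, -1.0]]
force: [-3.8, -5.4, -0.8]
opening: 0.199
```

Call:
{"fn": "play_rows", "kwargs": {
  "plan": [
    [[0.14, 0.2, 0, 0, 0, 0, -1], [0.09, 0.24, 0, 0, 0, 0, -1], [0.02, 0.25, 0, 0, 0, 0, -1], [-0.04, 0.24, 0, 0, 0, 0, -1], [-0.1, 0.23, 0, 0, 0, 0, -1], [-0.16, 0.19, 0, 0, 0, 0, -1], [-0.2, 0.15, 0, 0, 0, 0, -1], [-0.24, 0.09, 0, 0, 0, 0, -1], [-0.25, 0.02, 0, 0, 0, 0, -1], [-0.25, -0.04, 0, 0, 0, 0, -1], [-0.22, -0.1, 0, 0, 0, 0, -1], [-0.2, -0.16, 0, 0, 0, 0, -1]]
  ]
}}

```text
time_s: 4.1
position: [0.5471, 0.2329, 0.1238]
tcp_rot: [[-0.986, 0.168, 0.003], [0.168, 0.986, 0.001], [-0.003, 0.002, -1.0]]
force: [-0.2, -0.7, -0.6]
opening: 0.032
```

Call:
{"fn": "play_rows", "kwargs": {
  "plan": [
    [[-0.14, -0.21, 0, 0, 0, 0, -1], [-0.09, -0.23, 0, 0, 0, 0, -1], [-0.02, -0.25, 0, 0, 0, 0, -1], [0.04, -0.25, 0, 0, 0, 0, -1], [0.1, -0.23, 0, 0, 0, 0, -1], [0.16, -0.19, 0, 0, 0, 0, -1], [0.2, -0.15, 0, 0, 0, 0, -1], [0.24, -0.08, 0, 0, 0, 0, -1], [0.25, -0.03, 0, 0, 0, 0, -1], [0.25, 0.04, 0, 0, 0, 0, -1], [0.22, 0.11, 0, 0, 0, 0, -1], [0.2, 0.16, 0, 0, 0, 0, -1]]
  ]
}}

```text
time_s: 5.3
position: [0.6188, 0.1667, 0.1224]
tcp_rot: [[-0.986, 0.169, 0.001], [0.169, 0.986, 0.0], [-0.001, 0.0, -1.0]]
force: [0.1, -0.3, -0.4]
opening: 0.006
```

The handle slipped out: the opening reads about 0. I'll raise the tool and look for it.

Call:
{"fn": "play_rows", "kwargs": {
  "plan": [
    [[0, 0, 0.8, 0, 0, 0, -1], [0, 0, 0.8, 0, 0, 0, -0.3], [0, -0.8, 0.4, 0, 0, 0, -0.3], [0, -0.9, 0, 0, 0, 0, -0.3], [0, -0.9, 0, 0, 0, 0, -0.3], [0, -0.9, 0, 0, 0, 0, -0.3]]
  ]
}}

```text
time_s: 5.9
position: [0.618, -0.0097, 0.2231]
tcp_rot: [[-0.986, 0.168, 0.002], [0.168, 0.986, -0.0], [-0.002, 0.0, -1.0]]
force: [-0.4, 0.6, 0.1]
opening: 0.323
```

```bash
cat >> h.py <<'E'
def jig(f):
    im=capture('top');c=im[180:320,130:300];c=np.clip(c.astype(float)*1.6,0,255).astype('uint8')
    c=cv2.resize(c,None,fx=2.25,fy=2.1,interpolation=cv2.INTER_CUBIC)
    im=capture('side');d=im[220:400,220:430];d=np.clip(d.astype(float)*1.6,0,255).astype('uint8')
    d=cv2.resize(d,None,fx=1.75,fy=1.65,interpolation=cv2.INTER_CUBIC)
    c=cv2.copyMakeBorder(c,0,d.shape[0]-c.shape[0],0,0,cv2.BORDER_CONSTANT)
    print(c.shape);cv2.imwrite(f'pics/{f}.png',np.hstack([c,d])[...,::-1])
T=lambda p:(130+(p[0]+.5)/2.25-.5,180+(p[1]+.5)/2.1-.5)
E
python3 -c "
from h import *
jig('j2')"
```

```text
(297, 382, 3)
```

View pics/j2.png

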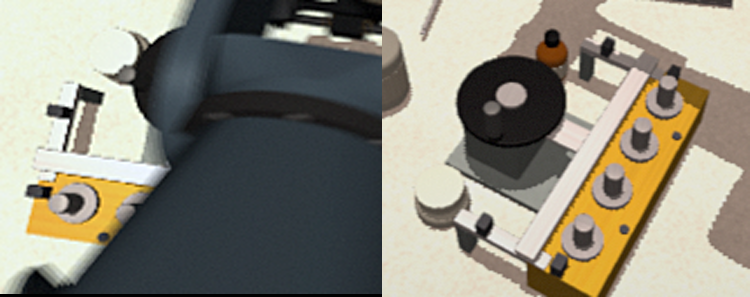

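The side view shows the handle's top at crop (491,107). The bar has moved back a little.

```bash
cat >> h.py <<'E'
S=lambda p:(220+(p[0]-381.5)/1.75-.5,220+(p[1]+.5)/1.65-.5)
E
python3 -c "
from h import *
p=px2w('side',*S((491,107)),.157);C=np.array([.5827,.1975]);d=p[:2]-C;a=np.degrees(np.arctan2(d[1],d[0]));print(p,a,np.hypot(*d),C+.048*np.array([np.cos(np.radians(a)),np.sin(np.radians(a))]))
print(read_state()['position'])"
```

```text
[0.5833 0.2451 0.157 ] 89.27782253845514 0.0476037813624086 [0.58330499 0.24549619]
[ 0.61848918 -0.01413282  0.22278601]
```

Call:
{"fn": "play_rows", "kwargs": {
  "plan": [
    [[-0.12, 0.86, 0, 0, 0, 0, -0.4], [-0.12, 0.86, 0, 0, 0, 0, -0.4], [-0.12, 0.86, 0, 0, 0, 0, -0.4], [-0.12, 0.87, 0, 0, 0, 0, -0.4], [-0.11, 0.87, 0, 0, 0, 0, -0.4], [-0.11, 0.87, 0, 0, 0, 0, -0.4], [0, 0, 0, 0, 0, 0, -0.4], [0, 0, 0, 0, 0, 0, -0.4]]
  ]
}}

```text
time_s: 6.8
position: [0.5818, 0.2532, 0.2223]
tcp_rot: [[-0.986, 0.165, 0.0], [0.165, 0.986, -0.0], [-0.0, -0.0, -1.0]]
force: [-0.8, -0.3, -0.5]
opening: 0.298
```

Call:
{"fn": "play_rows", "kwargs": {
  "plan": [
    [[0, 0, 0, 0, 0, 0, -0.4], [0, 0, 0, 0, 0, 0, -0.4]]
  ]
}}

```text
time_s: 7.0
position: [0.5824, 0.2502, 0.2225]
tcp_rot: [[-0.985, 0.17, -0.0], [0.17, 0.985, -0.0], [0.0, -0.0, -1.0]]
force: [1.1, 0.3, -0.3]
opening: 0.301
```

Call:
{"fn": "play_rows", "kwargs": {
  "plan": [
    [[0.02, -0.09, -0.3, 0, 0, 0, -0.4], [0, 0, -0.3, 0, 0, 0, -0.4], [0, 0, -0.3, 0, 0, 0, -0.4], [0, 0, 0, 0, 0, 0, -0.4]]
  ]
}}

```text
time_s: 7.4
position: [0.5818, 0.245, 0.1754]
tcp_rot: [[-0.985, 0.171, -0.005], [0.171, 0.985, -0.001], [0.005, -0.002, -1.0]]
force: [-0.6, -0.1, -0.4]
opening: 0.299
```

Call:
{"fn": "play_rows", "kwargs": {
  "plan": [
    [[0.02, 0.01, -0.4, 0, 0, 0, -0.4], [0, 0, -0.4, 0, 0, 0, -0.4], [0, 0, -0.3, 0, 0, 0, -0.4], [0, 0, 0, 0, 0, 0, -1], [0, 0, 0, 0, 0, 0, -1], [0, 0, 0, 0, 0, 0, -1], [0, 0, 0, 0, 0, 0, -1]]
  ]
}}

```text
time_s: 8.1
position: [0.5833, 0.2455, 0.1221]
tcp_rot: [[-0.986, 0.168, -0.002], [0.168, 0.986, -0.003], [0.001, -0.003, -1.0]]
force: [0.4, -5.3, -7.9]
opening: 0.196
```

```bash
python3 -c "
from h import *
s=read_state();print(s['position'],s['force'],s['opening'])
q=arc(0,.048,89,89+630,15)
for i in range(0,len(q),8):print(q[i:i+8])"
```

```text
[0.58332617 0.24550144 0.1221411 ] [ 0.3709052  -5.28447756 -7.90589861] 0.19611106877960982
[[-0.25, -0.03], [-0.23, -0.09], [-0.2, -0.15], [-0.16, -0.2], [-0.1, -0.23], [-0.04, -0.24], [0.03, -0.25], [0.09, -0.24]]
[[0.15, -0.2], [0.2, -0.15], [0.23, -0.1], [0.25, -0.04], [0.25, 0.03], [0.23, 0.09], [0.2, 0.15], [0.16, 0.2]]
[[0.1, 0.23], [0.03, 0.24], [-0.03, 0.25], [-0.09, 0.24], [-0.15, 0.2], [-0.19, 0.15], [-0.23, 0.1], [-0.25, 0.04]]
[[-0.25, -0.03], [-0.23, -0.09], [-0.2, -0.15], [-0.16, -0.2], [-0.1, -0.23], [-0.04, -0.24], [0.03, -0.25], [0.09, -0.24]]
[[0.15, -0.2], [0.2, -0.15], [0.23, -0.1], [0.25, -0.04], [0.25, 0.03], [0.23, 0.09], [0.2, 0.15], [0.16, 0.2]]
[[0.1, 0.23], [0.03, 0.24]]
```

Call:
{"fn": "play_rows", "kwargs": {
  "plan": [
    [[-0.25, -0.03, 0.02, 0, 0, 0, -1], [-0.23, -0.09, 0, 0, 0, 0, -1], [-0.2, -0.15, 0, 0, 0, 0, -1], [-0.16, -0.2, 0, 0, 0, 0, -1], [-0.1, -0.23, 0, 0, 0, 0, -1], [-0.04, -0.24, 0, 0, 0, 0, -1], [0.03, -0.25, 0, 0, 0, 0, -1], [0.09, -0.24, 0, 0, 0, 0, -1]]
  ]
}}

```text
time_s: 8.9
position: [0.5394, 0.1778, 0.1223]
tcp_rot: [[-0.985, 0.17, -0.003], [0.17, 0.985, 0.004], [0.004, 0.004, -1.0]]
force: [0.3, 7.6, -15.0]
opening: 0.196
```

Call:
{"fn": "play_rows", "kwargs": {
  "plan": [
    [[0.15, -0.2, -0.02, 0, 0, 0, -1], [0.2, -0.15, 0, 0, 0, 0, -1], [0.23, -0.1, 0, 0, 0, 0, -1], [0.25, -0.04, 0, 0, 0, 0, -1], [0.25, 0.03, 0, 0, 0, 0, -1], [0.23, 0.09, 0, 0, 0, 0, -1], [0.2, 0.15, 0, 0, 0, 0, -1], [0.16, 0.2, 0, 0, 0, 0, -1]]
  ]
}}

```text
time_s: 9.7
position: [0.6239, 0.172, 0.1222]
tcp_rot: [[-0.986, 0.169, -0.003], [0.169, 0.986, -0.005], [0.002, -0.005, -1.0]]
force: [-1.6, -6.4, -5.4]
opening: 0.198
```

Call:
{"fn": "play_rows", "kwargs": {
  "plan": [
    [[0.1, 0.23, 0, 0, 0, 0, -1], [0.03, 0.24, 0, 0, 0, 0, -1], [-0.03, 0.25, 0, 0, 0, 0, -1], [-0.09, 0.24, 0, 0, 0, 0, -1], [-0.15, 0.2, 0, 0, 0, 0, -1], [-0.19, 0.15, 0, 0, 0, 0, -1], [-0.23, 0.1, 0, 0, 0, 0, -1], [-0.25, 0.04, 0, 0, 0, 0, -1]]
  ]
}}

```text
time_s: 10.5
position: [0.5858, 0.2455, 0.1222]
tcp_rot: [[-0.986, 0.168, 0.004], [0.168, 0.986, -0.003], [-0.005, -0.003, -1.0]]
force: [5.0, -7.1, -11.2]
opening: 0.198
```

Call:
{"fn": "play_rows", "kwargs": {
  "plan": [
    [[-0.25, -0.03, 0, 0, 0, 0, -1], [-0.23, -0.09, 0, 0, 0, 0, -1], [-0.2, -0.15, 0, 0, 0, 0, -1], [-0.16, -0.2, 0, 0, 0, 0, -1], [-0.1, -0.23, 0, 0, 0, 0, -1], [-0.04, -0.24, 0, 0, 0, 0, -1], [0.03, -0.25, 0, 0, 0, 0, -1], [0.09, -0.24, 0, 0, 0, 0, -1]]
  ]
}}

```text
time_s: 11.3
position: [0.5394, 0.1778, 0.1222]
tcp_rot: [[-0.985, 0.17, -0.003], [0.17, 0.985, 0.004], [0.003, 0.004, -1.0]]
force: [-1.5, 6.6, -8.4]
opening: 0.196
```

Call:
{"fn": "play_rows", "kwargs": {
  "plan": [
    [[0.15, -0.2, 0, 0, 0, 0, -1], [0.2, -0.15, 0, 0, 0, 0, -1], [0.23, -0.1, 0, 0, 0, 0, -1], [0.25, -0.04, 0, 0, 0, 0, -1], [0.25, 0.03, 0, 0, 0, 0, -1], [0.23, 0.09, 0, 0, 0, 0, -1], [0.2, 0.15, 0, 0, 0, 0, -1], [0.16, 0.2, 0, 0, 0, 0, -1]]
  ]
}}

```text
time_s: 12.1
position: [0.6156, 0.1616, 0.1218]
tcp_rot: [[-0.987, 0.16, -0.024], [0.161, 0.987, -0.028], [0.02, -0.032, -0.999]]
force: [-17.1, -52.5, 11.5]
opening: 0.201
```

Call:
{"fn": "play_rows", "kwargs": {
  "plan": [
    [[-0.16, -0.2, 0, 0, 0, 0, -1], [0, 0, 0, 0, 0, 0, -1], [0, 0, 0, 0, 0, 0, -0.4], [0, 0, 0, 0, 0, 0, -0.4], [0, 0, 0.5, 0, 0, 0, -0.4], [0, 0, 0.8, 0, 0, 0, -0.4], [0, 0, 0.8, 0, 0, 0, -0.4], [0, -0.9, 0, 0, 0, 0, -0.4], [0, -0.9, 0, 0, 0, 0, -0.4], [0, -0.9, 0, 0, 0, 0, -0.4], [0, -0.9, 0, 0, 0, 0, -0.4]]
  ]
}}

```text
time_s: 13.2
position: [0.6175, -0.0159, 0.2297]
tcp_rot: [[-0.986, 0.168, 0.005], [0.168, 0.986, 0.0], [-0.005, 0.001, -1.0]]
force: [0.9, -0.4, 0.5]
opening: 0.302
```

```bash
python3 -c "
from h import *
jig('j3')"
```

```text
(297, 382, 3)
```

View pics/j3.png

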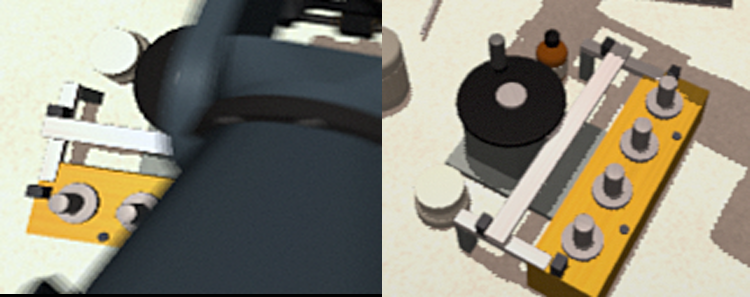

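```bash
python3 -c "
from h import *
m=np.array([.4451,.2210,.088]);ey=np.array([.1685,.9857,0]);ex=np.array([.9857,-.1685,0])
for k in (.050,.048,.044,.040):
  for e in(.142,-.142):
    u,v=w2px('side',m+ex*(.012+k)+ey*e);print(k,e,(u-220)*1.75+382,(v-220)*1.65)
p=px2w('side',*S((497,38)),.157);d=p[:2]-[.5827,.1975];print(p,np.degrees(np.arctan2(d[1],d[0])),np.hypot(*d))
a=capture('side')[220:400,220:430];a=np.clip(a.astype(float)*1.6,0,255).astype('uint8');cv2.imwrite('pics/b.png',cv2.resize(a[40:140,50:150],None,fx=6,fy=6,interpolation=cv2.INTER_CUBIC)[...,::-1])
"
```

```text
0.05 0.142 502.40000000000003 243.20999999999995
0.05 -0.142 632.0749999999999 46.52999999999998
0.048 0.142 504.15000000000003 244.2
0.048 -0.142 633.6500000000001 47.18999999999999
0.044 0.142 507.82499999999993 246.17999999999998
0.044 -0.142 636.625 48.510000000000005
0.04 0.142 511.32499999999993 248.15999999999994
0.04 -0.142 639.7750000000001 49.82999999999998
[0.6126 0.1595 0.157 ] -51.802841408749195 0.04835297302131486
```

View pics/b.png

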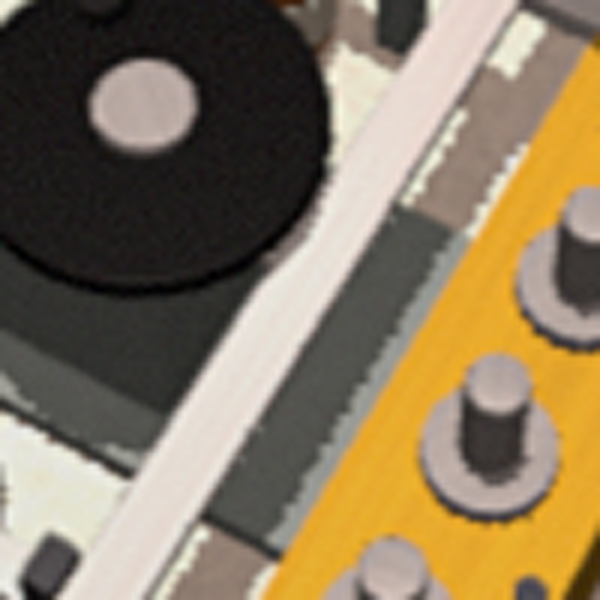

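```bash
python3 -c "
from h import *
m=np.array([.4451,.2210,0]);ey=np.array([.1685,.9857,0]);ex=np.array([.9857,-.1685,0])
im=capture('side')
def xat(off,z,v):
  a=w2px('side',m+ex*off+ey*.142+[0,0,z]);b=w2px('side',m+ex*off-ey*.142+[0,0,z]);return a[0]+(b[0]-a[0])*(v-a[1])/(b[1]-a[1])
for v in(318,330,340):
  print(v,[ (k,[round(xat(.012+k+o,z,v),1) for o,z in((.022,.088),(0,.088),(0,.08))]) for k in(.05,.044)])
  print([(x,int(im[v,x].mean())) for x in range(288,325)])
"
```

```text
318 [(0.05, [np.float64(305.5), np.float64(319.5), np.float64(320.8)]), (0.044, [np.float64(309.3), np.float64(323.4), np.float64(324.6)])]
[(288, 30), (289, 31), (290, 31), (291, 30), (292, 29), (293, 31), (294, 31), (295, 30), (296, 32), (297, 29), (298, 29), (299, 29), (300, 29), (301, 28), (302, 28), (303, 24), (304, 32), (305, 61), (306, 110), (307, 140), (308, 142), (309, 141), (310, 141), (311, 140), (312, 139), (313, 139), (314, 140), (315, 140), (316, 138), (317, 140), (318, 140), (319, 115), (320, 60), (321, 45), (322, 49), (323, 50), (324, 51)]
330 [(0.05, [np.float64(297.7), np.float64(312.0), np.float64(313.4)]), (0.044, [np.float64(301.6), np.float64(316.0), np.float64(317.2)])]
[(288, 50), (289, 50), (290, 51), (291, 51), (292, 53), (293, 51), (294, 52), (295, 50), (296, 48), (297, 55), (298, 102), (299, 138), (300, 143), (301, 139), (302, 138), (303, 138), (304, 138), (305, 137), (306, 138), (307, 138), (308, 137), (309, 139), (310, 141), (311, 134), (312, 101), (313, 57), (314, 48), (315, 51), (316, 51), (317, 53), (318, 53), (319, 51), (320, 50), (321, 51), (322, 50), (323, 51), (324, 48)]
340 [(0.05, [np.float64(291.3), np.float64(305.8), np.float64(307.2)]), (0.044, [np.float64(295.3), np.float64(309.8), np.float64(311.1)])]
[(288, 144), (289, 140), (290, 130), (291, 122), (292, 127), (293, 141), (294, 139), (295, 138), (296, 137), (297, 138), (298, 138), (299, 137), (300, 138), (301, 136), (302, 137), (303, 139), (304, 142), (305, 126), (306, 84), (307, 55), (308, 48), (309, 49), (310, 50), (311, 50), (312, 51), (313, 50), (314, 50), (315, 50), (316, 50), (317, 51), (318, 50), (319, 48), (320, 71), (321, 94), (322, 94), (323, 94), (324, 96)]
```

```bash
python3 -c "
from h import *
m=np.array([.4451,.2210,0]);R=np.array([[.9857,.1685],[-.1685,.9857]]).T
for q in [(616,453),(597,453),(635,470),(78,373),(100,373)]:
  p=px2w('top',130+(q[0]+.5)/4.5-.5,180+(q[1]+.5)/4.2-.5,.092);d=(p-m)[:2];print('top',q,d@[.9857,-.1685],d@[.1685,.9857])
for q in [(355,515),(345,530),(583,140),]:
  p=px2w('side',220+(q[0]+.5)/3.5-.5,220+(q[1]+.5)/3.3-.5,.092);d=(p-m)[:2];print('side',q,d@[.9857,-.1685],d@[.1685,.9857])
s=read_state();print(s['position'],s['joint_positions'])
"
```

```text
top (616, 453) 0.010661290000000023 -0.13239641
top (597, 453) 0.009341930000000003 -0.12349141000000001
top (635, 470) 0.003799340000000017 -0.14269996000000001
top (78, 373) 0.01098960000000003 0.12859018
top (100, 373) 0.012561709999999999 0.11820662999999998
side (355, 515) 0.0074865700000000136 0.12890441
side (345, 530) 0.007910300000000026 0.13770158
side (583, 140) 0.006071460000000008 -0.13165926
[ 0.61730055 -0.01571896  0.22894455] [-11.8589752   29.17205421  82.95106197   0.09607738  67.71702928
 -92.03316465]
```

Call:
{"fn": "play_rows", "kwargs": {
  "plan": [
    [[-0.34, 0.26, 0, 0, 0, -0.045, -0.3], [-0.34, 0.26, 0, 0, 0, -0.045, -0.3], [-0.34, 0.26, 0, 0, 0, -0.045, -0.3], [-0.34, 0.26, 0, 0, 0, -0.045, -0.3], [-0.34, 0.26, 0, 0, 0, -0.045, -0.3], [-0.34, 0.26, 0, 0, 0, -0.045, -0.3], [-0.34, 0.26, 0, 0, 0, -0.045, -0.3], [-0.34, 0.26, 0, 0, 0, -0.045, -0.3], [-0.35, 0.25, 0, 0, 0, -0.045, -0.3], [-0.35, 0.25, 0, 0, 0, -0.045, -0.3], [-0.35, 0.26, 0, 0, 0, -0.045, -0.3], [0, 0, 0, 0, 0, -0.005, -0.3]]
  ]
}}

```text
time_s: 14.6
position: [0.425, 0.1296, 0.228]
tcp_rot: [[0.165, 0.986, -0.001], [0.986, -0.165, 0.001], [0.001, -0.002, -1.0]]
force: [-0.1, -0.1, -0.0]
opening: 0.351
```

Call:
{"fn": "play_rows", "kwargs": {
  "plan": [
    [[0, 0, -0.4, 0, 0, 0, -0.3], [0, 0, -0.4, 0, 0, 0, -0.3], [0, 0, -0.4, 0, 0, 0, -0.3], [0, 0, -0.4, 0, 0, 0, -0.3], [0, 0, 0, 0, 0, 0, -0.3], [0, 0, 0, 0, 0, 0, -0.3]]
  ]
}}

```text
time_s: 15.2
position: [0.4288, 0.1273, 0.1478]
tcp_rot: [[0.167, 0.986, 0.001], [0.986, -0.167, 0.0], [0.0, 0.001, -1.0]]
force: [0.3, 0.2, 0.2]
opening: 0.348
```

Call:
{"fn": "play_rows", "kwargs": {
  "plan": [
    [[0, -0.02, -0.4, 0, 0, 0, -0.3], [0, 0, -0.4, 0, 0, 0, -0.3], [0, 0, -0.3, 0, 0, 0, -0.3], [0, 0, -0.1, 0, 0, 0, -0.3], [0, 0, 0, 0, 0, 0, -0.3], [0, 0, 0, 0, 0, 0, -1], [0, 0, 0, 0, 0, 0, -1], [0, 0, 0, 0, 0, 0, -1], [0, 0, 0, 0, 0, 0, -1]]
  ]
}}

```text
time_s: 16.1
position: [0.429, 0.1259, 0.0884]
tcp_rot: [[0.169, 0.986, 0.003], [0.986, -0.169, 0.0], [0.001, 0.003, -1.0]]
force: [0.6, 0.3, 6.4]
opening: 0.222
```

Call:
{"fn": "play_rows", "kwargs": {
  "plan": [
    [[0, 0, 0.2, 0, 0, 0, -1], [0, 0, 0.3, 0, 0, 0, -1], [0, 0, 0.4, 0, 0, 0, -1], [0, 0, 0.4, 0, 0, 0, -1], [0, 0, 0.4, 0, 0, 0, -1], [0, 0, 0.4, 0, 0, 0, -1], [0, 0, 0, 0, 0, 0, -1]]
  ]
}}

```text
time_s: 16.8
position: [0.4288, 0.126, 0.1946]
tcp_rot: [[0.169, 0.986, 0.004], [0.986, -0.169, 0.0], [0.001, 0.004, -1.0]]
force: [0.6, 1.0, -3.7]
opening: 0.221
```

```bash
python3 -c "
from h import *
im=capture('top');c=np.clip(im[170:320,310:460].astype(float)*1.5,0,255).astype('uint8');a=cv2.resize(c,None,fx=2.6,fy=2.6)
im=capture('side');c=np.clip(im[130:280,300:450].astype(float)*1.5,0,255).astype('uint8');b=cv2.resize(c,None,fx=2.6,fy=2.6)
cv2.imwrite('pics/tr.png',np.hstack([a,b])[...,::-1]);s=read_state();print(s['position'],s['opening'])"
```

```text
[0.42715337 0.12585659 0.19243293] 0.21804100458732334
```

View pics/tr.png

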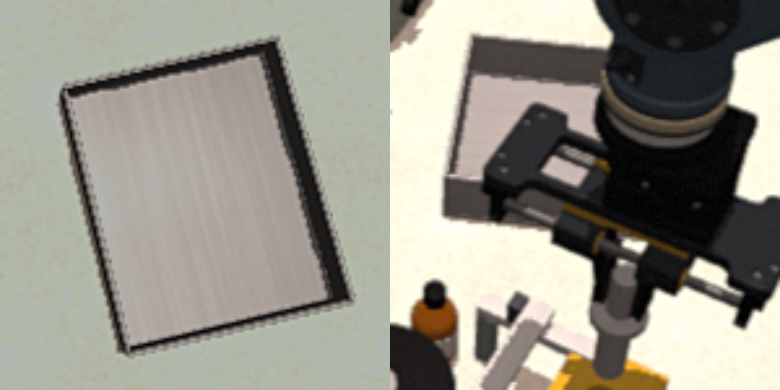

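```bash
python3 -c "
from h import *
P=np.array([px2w('top',310+(u+.5)/2.6-.5,170+(v+.5)/2.6-.5,.055) for u,v in((63,90),(276,40),(351,298),(125,352))]);print(P)
c=P.mean(0);ax=(P[0]+P[1]-P[2]-P[3])[:2];print(np.linalg.norm(ax)/2,np.linalg.norm(P[0]-P[1]));ax/=np.linalg.norm(ax);print(c,ax)
for k in(-.072,-.024,.024,.072):print(k,c[:2]+ax*k)"
```

```text
[[ 0.6167 -0.0607  0.055 ]
 [ 0.6586 -0.2525  0.055 ]
 [ 0.4323 -0.3008  0.055 ]
 [ 0.3911 -0.107   0.055 ]]
0.2308477691033639 0.19632333024885248
[ 0.524675 -0.18025   0.055   ] [0.97878355 0.20489693]
-0.072 [ 0.45420258 -0.19500258]
-0.024 [ 0.50118419 -0.18516753]
0.024 [ 0.54816581 -0.17533247]
0.072 [ 0.59514742 -0.16549742]
```

Call:
{"fn": "play_rows", "kwargs": {
  "plan": [
    [[0.05, -0.4, 0, 0, 0, 0, -1], [0.05, -0.7, 0, 0, 0, 0, -1], [0.05, -0.8, 0, 0, 0, 0, -1], [0.05, -0.8, 0, 0, 0, 0, -1], [0.05, -0.8, 0, 0, 0, 0, -1], [0.05, -0.8, 0, 0, 0, 0, -1], [0.05, -0.8, 0, 0, 0, 0, -1], [0.05, -0.7, 0, 0, 0, 0, -1], [0.05, -0.4, 0, 0, 0, 0, -1], [0.05, -0.2, 0, 0, 0, 0, -1], [0, 0, 0, 0, 0, 0, -1], [0, 0, 0, 0, 0, 0, -1]]
  ]
}}

```text
time_s: 18.1
position: [0.4519, -0.1926, 0.1916]
tcp_rot: [[0.169, 0.986, -0.003], [0.986, -0.169, 0.003], [0.002, -0.003, -1.0]]
force: [-0.4, -0.1, -2.7]
opening: 0.217
```

Call:
{"fn": "play_rows", "kwargs": {
  "plan": [
    [[0.04, -0.04, -0.5, 0, 0, 0, -1], [0, 0, -0.5, 0, 0, 0, -1], [0, 0, -0.5, 0, 0, 0, -1], [0, 0, -0.4, 0, 0, 0, -1], [0, 0, -0.16, 0, 0, 0, -1], [0, 0, -0.04, 0, 0, 0, -1], [0, 0, 0, 0, 0, 0, -1]]
  ]
}}

```text
time_s: 18.8
position: [0.4552, -0.1956, 0.0879]
tcp_rot: [[0.168, 0.986, 0.0], [0.986, -0.168, -0.0], [-0.0, 0.0, -1.0]]
force: [-0.0, -0.1, -2.6]
opening: 0.22
```

Call:
{"fn": "play_rows", "kwargs": {
  "plan": [
    [[0, 0, -0.04, 0, 0, 0, -1], [0, 0, -0.03, 0, 0, 0, -1], [0, 0, 0, 0, 0, 0, -1]]
  ]
}}

```text
time_s: 19.1
position: [0.4552, -0.1963, 0.0845]
tcp_rot: [[0.169, 0.986, 0.001], [0.986, -0.169, -0.001], [-0.0, 0.001, -1.0]]
force: [0.5, -0.0, -1.9]
opening: 0.218
```

Almost on the floor. I'll release, rise and go to the next pin, the one at jig y = -32 mm, (0.4397, 0.1894).

Call:
{"fn": "play_rows", "kwargs": {
  "plan": [
    [[0, 0, -0.01, 0, 0, 0, -0.8], [0, 0, 0, 0, 0, 0, -0.35], [0, 0, 0, 0, 0, 0, -0.35], [0, 0, 0, 0, 0, 0, -0.35], [0, 0, 0.3, 0, 0, 0, -0.35], [0, 0, 0.5, 0, 0, 0, -0.35], [0, 0, 0.5, 0, 0, 0, -0.35], [0, 0, 0.3, 0, 0, 0, -0.35]]
  ]
}}

```text
time_s: 19.9
position: [0.4555, -0.1965, 0.1651]
tcp_rot: [[0.169, 0.986, 0.002], [0.986, -0.169, -0.001], [-0.001, 0.002, -1.0]]
force: [0.7, 0.1, -0.1]
opening: 0.328
```

Call:
{"fn": "play_rows", "kwargs": {
  "plan": [
    [[-0.03, 0.8, 0, 0, 0, 0, -0.3], [-0.03, 0.8, 0, 0, 0, 0, -0.3], [-0.03, 0.8, 0, 0, 0, 0, -0.3], [-0.03, 0.8, 0, 0, 0, 0, -0.3], [-0.03, 0.8, 0, 0, 0, 0, -0.3], [-0.03, 0.8, 0, 0, 0, 0, -0.3], [-0.03, 0.8, 0, 0, 0, 0, -0.3], [-0.03, 0.8, 0, 0, 0, 0, -0.3], [-0.03, 0.7, 0, 0, 0, 0, -0.3], [-0.03, 0.6, 0, 0, 0, 0, -0.3], [0, 0, 0, 0, 0, 0, -0.3], [0, 0, 0, 0, 0, 0, -0.3]]
  ]
}}

```text
time_s: 21.1
position: [0.4396, 0.1891, 0.1634]
tcp_rot: [[0.167, 0.986, -0.0], [0.986, -0.167, -0.0], [-0.001, -0.0, -1.0]]
force: [-0.5, 0.2, 0.3]
opening: 0.349
```

Call:
{"fn": "play_rows", "kwargs": {
  "plan": [
    [[0, 0, -0.4, 0, 0, 0, -0.3], [0, 0, -0.5, 0, 0, 0, -0.3], [0, 0, -0.4, 0, 0, 0, -0.3], [0, 0, -0.2, 0, 0, 0, -0.3], [0, 0, 0, 0, 0, 0, -0.3], [0, 0, 0, 0, 0, 0, -1], [0, 0, 0, 0, 0, 0, -1], [0, 0, 0, 0, 0, 0, -1], [0, 0, 0, 0, 0, 0, -1]]
  ]
}}

```text
time_s: 22.0
position: [0.4404, 0.1888, 0.0894]
tcp_rot: [[0.168, 0.986, 0.002], [0.986, -0.168, -0.0], [0.0, 0.002, -1.0]]
force: [-1.0, -1.3, 3.7]
opening: 0.219
```

Call:
{"fn": "play_rows", "kwargs": {
  "plan": [
    [[0, 0, 0.2, 0, 0, 0, -1], [0, 0, 0.3, 0, 0, 0, -1], [0, 0, 0.4, 0, 0, 0, -1], [0, 0, 0.4, 0, 0, 0, -1], [0, 0, 0.4, 0, 0, 0, -1], [0, 0, 0.4, 0, 0, 0, -1], [0, 0, 0, 0, 0, 0, -1]]
  ]
}}

```text
time_s: 22.7
position: [0.4415, 0.1894, 0.1962]
tcp_rot: [[0.168, 0.986, 0.006], [0.986, -0.168, 0.001], [0.002, 0.006, -1.0]]
force: [0.4, -0.1, -2.7]
opening: 0.222
```

Call:
{"fn": "play_rows", "kwargs": {
  "plan": [
    [[0.12, -0.4, 0, 0, 0, 0, -1], [0.12, -0.7, 0, 0, 0, 0, -1], [0.12, -0.8, 0, 0, 0, 0, -1], [0.12, -0.8, 0, 0, 0, 0, -1], [0.12, -0.8, 0, 0, 0, 0, -1], [0.12, -0.8, 0, 0, 0, 0, -1], [0.12, -0.8, 0, 0, 0, 0, -1], [0.12, -0.8, 0, 0, 0, 0, -1], [0.12, -0.8, 0, 0, 0, 0, -1], [0.1, -0.5, 0, 0, 0, 0, -1], [0.02, -0.28, 0, 0, 0, 0, -1], [0, 0, 0, 0, 0, 0, -1]]
  ]
}}

```text
time_s: 23.9
position: [0.4996, -0.1863, 0.1927]
tcp_rot: [[0.171, 0.985, -0.001], [0.985, -0.171, 0.001], [0.0, -0.001, -1.0]]
force: [0.3, -0.0, -3.3]
opening: 0.219
```

```bash
cat > tray.py <<'E'
from h import *
# fit tray pose (x,y,yaw): edge map vs projected outer rim
import sys
from scipy.optimize import minimize
def fit(n='top',p0=(.5247,-.1803,11.8)):
    g=cv2.GaussianBlur(cv2.cvtColor(capture(n),cv2.COLOR_RGB2GRAY),(0,0),1).astype(float)
    L=[(a,b) for a,b,c in [(0,0,0)]]
    t=np.linspace(-.9,.9,40)
    out=[(x*.12,s*.1) for x in t for s in(-1,1)]+[(s*.12,y*.1) for y in t for s in(-1,1)]
    out=np.array(out);nr=np.array([(0,s) for x in t for s in(-1,1)]+[(s,0) for y in t for s in(-1,1)],float)
    c=camera_params(n);K,R,tt=map(np.array,(c['intrinsics'],c['R'],c['t']))
    def I(q,p):
        a=np.radians(p[2]);Rz=np.array([[np.cos(a),-np.sin(a)],[np.sin(a),np.cos(a)]])
        w=np.c_[q@Rz.T+p[:2],np.full(len(q),.055)];k=(w@R.T+tt)@K.T;k=(k[:,:2]/k[:,2:]).astype(np.float32)
        return cv2.remap(g,k[:,0],k[:,1],cv2.INTER_LINEAR).ravel() if 0 else cv2.remap(g.astype(np.float32),k[None,:,0],k[None,:,1],cv2.INTER_LINEAR)[0]
    f=lambda p:-np.clip(I(out+nr*.004,p)-I(out-nr*.003,p),0,60).mean()
    best=None
    for dx in np.arange(-.06,.061,.01):
        for dy in np.arange(-.06,.061,.01):
            for da in(-8,-4,0,4,8):
                v=f((p0[0]+dx,p0[1]+dy,p0[2]+da))
                if best is None or v<best[0]:best=(v,(p0[0]+dx,p0[1]+dy,p0[2]+da))
    r=minimize(f,best[1],method='Nelder-Mead',options=dict(initial_simplex=[np.array(best[1])+d for d in([0,0,0],[.006,0,0],[0,.006,0],[0,0,3])]))
    return r.x,r.fun
if __name__=='__main__':
    x,v=fit();print('tray',x.round(4),round(v,1));a=np.radians(x[2])
    for k in(-.072,-.024,.024,.072):print((x[:2]+k*np.array([np.cos(a),np.sin(a)])).round(4))
    print(read_state()['position'].round(4))
E
python3 tray.py
python3 -c "
from h import *
im=capture('side');cv2.imwrite('pics/tr2.png',np.clip(im.astype(float)*1.4,0,255).astype('uint8')[60:400,150:640][...,::-1])"
```

```text
tray [ 0.5238 -0.1769 12.0126] -33.6
[ 0.4533 -0.1919]
[ 0.5003 -0.1819]
[ 0.5472 -0.1719]
[ 0.5942 -0.1619]
[ 0.4991 -0.1845  0.1927]
```

View pics/tr2.png

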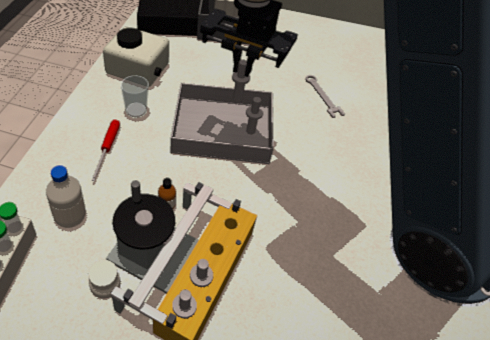

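Call:
{"fn": "play_rows", "kwargs": {
  "plan": [
    [[0.06, 0.04, -0.5, 0, 0, 0, -1], [0, 0, -0.5, 0, 0, 0, -1], [0, 0, -0.5, 0, 0, 0, -1], [0, 0, -0.4, 0, 0, 0, -1], [0, 0, -0.16, 0, 0, 0, -1], [0, 0, -0.04, 0, 0, 0, -1], [0, 0, 0, 0, 0, 0, -1]]
  ]
}}

```text
time_s: 24.7
position: [0.5032, -0.1825, 0.089]
tcp_rot: [[0.168, 0.986, 0.0], [0.986, -0.168, -0.0], [-0.0, 0.0, -1.0]]
force: [1.3, -0.6, -2.1]
opening: 0.225
```

Call:
{"fn": "play_rows", "kwargs": {
  "plan": [
    [[0, 0, -0.04, 0, 0, 0, -1], [0, 0, -0.04, 0, 0, 0, -1], [0, 0, 0, 0, 0, 0, -0.8], [0, 0, 0, 0, 0, 0, -0.35], [0, 0, 0, 0, 0, 0, -0.35], [0, 0, 0, 0, 0, 0, -0.35], [0, 0, 0.3, 0, 0, 0, -0.35], [0, 0, 0.5, 0, 0, 0, -0.35], [0, 0, 0.5, 0, 0, 0, -0.35], [0, 0, 0.3, 0, 0, 0, -0.35]]
  ]
}}

```text
time_s: 25.7
position: [0.5036, -0.1835, 0.1663]
tcp_rot: [[0.169, 0.986, 0.002], [0.986, -0.169, -0.001], [-0.001, 0.002, -1.0]]
force: [0.2, 0.2, -0.1]
opening: 0.328
```

Call:
{"fn": "play_rows", "kwargs": {
  "plan": [
    [[-0.1, 0.7, 0, 0, 0, 0, -0.3], [-0.1, 0.8, 0, 0, 0, 0, -0.3], [-0.1, 0.9, 0, 0, 0, 0, -0.3], [-0.1, 0.9, 0, 0, 0, 0, -0.3], [-0.1, 0.9, 0, 0, 0, 0, -0.3], [-0.1, 0.9, 0, 0, 0, 0, -0.3], [-0.1, 0.9, 0, 0, 0, 0, -0.3], [-0.1, 0.9, 0, 0, 0, 0, -0.3], [-0.1, 0.9, 0, 0, 0, 0, -0.3], [-0.1, 0.6, 0, 0, 0, 0, -0.3], [-0.05, 0.3, 0, 0, 0, 0, -0.3], [0, 0, 0, 0, 0, 0, -0.3]]
  ]
}}

```text
time_s: 26.9
position: [0.4498, 0.2537, 0.1645]
tcp_rot: [[0.165, 0.986, 0.0], [0.986, -0.165, 0.0], [0.0, 0.0, -1.0]]
force: [-0.4, -0.4, -0.9]
opening: 0.352
```

Call:
{"fn": "play_rows", "kwargs": {
  "plan": [
    [[0, 0, -0.2, 0, 0, 0, -0.3], [0, 0, -0.2, 0, 0, 0, -0.3], [0, 0, 0, 0, 0, 0, -0.3]]
  ]
}}

```text
time_s: 27.2
position: [0.4493, 0.2503, 0.1427]
tcp_rot: [[0.171, 0.985, -0.004], [0.985, -0.171, -0.001], [-0.002, -0.004, -1.0]]
force: [-0.7, -0.2, 0.5]
opening: 0.344
```

Call:
{"fn": "play_rows", "kwargs": {
  "plan": [
    [[0.02, 0.02, -0.4, 0, 0, 0, -0.3], [0, 0, -0.4, 0, 0, 0, -0.3], [0, 0, -0.28, 0, 0, 0, -0.3], [0, 0, 0, 0, 0, 0, -0.3], [0, 0, 0, 0, 0, 0, -0.3], [0, 0, 0, 0, 0, 0, -1], [0, 0, 0, 0, 0, 0, -1], [0, 0, 0, 0, 0, 0, -1], [0, 0, 0, 0, 0, 0, -1]]
  ]
}}

```text
time_s: 28.1
position: [0.4516, 0.2529, 0.0913]
tcp_rot: [[0.169, 0.986, 0.001], [0.986, -0.169, 0.0], [0.0, 0.001, -1.0]]
force: [-0.9, -1.4, 6.2]
opening: 0.221
```

Call:
{"fn": "play_rows", "kwargs": {
  "plan": [
    [[0, 0, 0.2, 0, 0, 0, -1], [0, 0, 0.3, 0, 0, 0, -1], [0, 0, 0.4, 0, 0, 0, -1], [0, 0, 0.4, 0, 0, 0, -1], [0, 0, 0.4, 0, 0, 0, -1], [0, 0, 0.4, 0, 0, 0, -1], [0, 0, 0, 0, 0, 0, -1]]
  ]
}}

```text
time_s: 28.8
position: [0.4531, 0.2535, 0.1981]
tcp_rot: [[0.169, 0.986, 0.006], [0.986, -0.169, 0.002], [0.003, 0.005, -1.0]]
force: [0.1, 0.2, -3.0]
opening: 0.221
```

```bash
python3 tray.py
```

```text
tray [ 0.5242 -0.1759 11.9182] -56.1
[ 0.4538 -0.1908]
[ 0.5007 -0.1809]
[ 0.5477 -0.171 ]
[ 0.5947 -0.1611]
[0.4521 0.2531 0.1966]
```

Call:
{"fn": "play_rows", "kwargs": {
  "plan": [
    [[0.2, -0.4, 0, 0, 0, 0, -1], [0.2, -0.7, 0, 0, 0, 0, -1], [0.2, -0.9, 0, 0, 0, 0, -1], [0.2, -0.9, 0, 0, 0, 0, -1], [0.2, -0.9, 0, 0, 0, 0, -1], [0.2, -0.9, 0, 0, 0, 0, -1], [0.2, -0.9, 0, 0, 0, 0, -1], [0.2, -0.9, 0, 0, 0, 0, -1], [0.2, -0.9, 0, 0, 0, 0, -1], [0.15, -0.7, 0, 0, 0, 0, -1], [0, -0.42, 0, 0, 0, 0, -1], [0, 0, 0, 0, 0, 0, -1]]
  ]
}}

```text
time_s: 30.05
position: [0.5485, -0.1763, 0.1937]
tcp_rot: [[0.173, 0.985, -0.002], [0.985, -0.173, -0.0], [-0.0, -0.002, -1.0]]
force: [0.7, -0.2, -2.8]
opening: 0.217
```

Call:
{"fn": "play_rows", "kwargs": {
  "plan": [
    [[0.05, 0.03, -0.5, 0, 0, 0, -1], [0, 0, -0.5, 0, 0, 0, -1], [0, 0, -0.5, 0, 0, 0, -1], [0, 0, -0.4, 0, 0, 0, -1], [0, 0, -0.16, 0, 0, 0, -1], [0, 0, -0.03, 0, 0, 0, -1], [0, 0, 0, 0, 0, 0, -1]]
  ]
}}

```text
time_s: 30.75
position: [0.5515, -0.1712, 0.0911]
tcp_rot: [[0.168, 0.986, -0.0], [0.986, -0.168, 0.0], [0.0, -0.0, -1.0]]
force: [-0.2, 0.0, -3.2]
opening: 0.224
```

Call:
{"fn": "play_rows", "kwargs": {
  "plan": [
    [[0, 0, -0.04, 0, 0, 0, -1], [0, 0, -0.03, 0, 0, 0, -1], [0, 0, 0, 0, 0, 0, -0.8], [0, 0, 0, 0, 0, 0, -0.35], [0, 0, 0, 0, 0, 0, -0.35], [0, 0, 0, 0, 0, 0, -0.35], [0, 0, 0.3, 0, 0, 0, -0.35], [0, 0, 0.5, 0, 0, 0, -0.35], [0, 0, 0.5, 0, 0, 0, -0.35], [0, 0, 0.3, 0, 0, 0, -0.35]]
  ]
}}

```text
time_s: 31.75
position: [0.5524, -0.1721, 0.1698]
tcp_rot: [[0.169, 0.986, 0.003], [0.986, -0.169, -0.002], [-0.001, 0.003, -1.0]]
force: [0.8, -0.9, -0.3]
opening: 0.324
```

Call:
{"fn": "play_rows", "kwargs": {
  "plan": [
    [[-0.15, 0.7, 0, 0, 0, 0, -0.3], [-0.15, 0.8, 0, 0, 0, 0, -0.3], [-0.15, 0.9, 0, 0, 0, 0, -0.3], [-0.15, 0.9, 0, 0, 0, 0, -0.3], [-0.15, 0.9, 0, 0, 0, 0, -0.3], [-0.15, 0.9, 0, 0, 0, 0, -0.3], [-0.15, 0.9, 0, 0, 0, 0, -0.3], [-0.15, 0.9, 0, 0, 0, 0, -0.3], [-0.15, 0.9, 0, 0, 0, 0, -0.3], [-0.15, 0.9, 0, 0, 0, 0, -0.3], [-0.15, 0.7, 0, 0, 0, 0, -0.3], [-0.15, 0.35, 0, 0, 0, 0, -0.3]]
  ]
}}

```text
time_s: 32.95
position: [0.4611, 0.319, 0.168]
tcp_rot: [[0.166, 0.986, 0.002], [0.986, -0.166, 0.001], [0.002, 0.001, -1.0]]
force: [-0.2, 0.8, -0.3]
opening: 0.351
```

Call:
{"fn": "play_rows", "kwargs": {
  "plan": [
    [[0, 0, -0.2, 0, 0, 0, -0.3], [0, 0, -0.2, 0, 0, 0, -0.3], [0, 0, 0, 0, 0, 0, -0.3], [0, 0, 0, 0, 0, 0, -0.3]]
  ]
}}

```text
time_s: 33.35
position: [0.4616, 0.3145, 0.1469]
tcp_rot: [[0.171, 0.985, -0.001], [0.985, -0.171, -0.001], [-0.001, -0.001, -1.0]]
force: [0.1, -0.3, 0.2]
opening: 0.35
```

Call:
{"fn": "play_rows", "kwargs": {
  "plan": [
    [[0, 0.02, -0.4, 0, 0, 0, -0.3], [0, 0, -0.4, 0, 0, 0, -0.3], [0, 0, -0.36, 0, 0, 0, -0.3], [0, 0, 0, 0, 0, 0, -0.3], [0, 0, 0, 0, 0, 0, -0.3], [0, 0, 0, 0, 0, 0, -1], [0, 0, 0, 0, 0, 0, -1], [0, 0, 0, 0, 0, 0, -1], [0, 0, 0, 0, 0, 0, -1]]
  ]
}}

```text
time_s: 34.25
position: [0.4623, 0.317, 0.0906]
tcp_rot: [[0.169, 0.986, 0.002], [0.986, -0.169, 0.001], [0.001, 0.002, -1.0]]
force: [0.8, -2.2, 5.2]
opening: 0.226
```

foot = TCP - 0.0826.

Call:
{"fn": "play_rows", "kwargs": {
  "plan": [
    [[0, 0, 0.2, 0, 0, 0, -1], [0, 0, 0.3, 0, 0, 0, -1], [0, 0, 0.4, 0, 0, 0, -1], [0, 0, 0.4, 0, 0, 0, -1], [0, 0, 0.4, 0, 0, 0, -1], [0, 0, 0.4, 0, 0, 0, -1], [0, 0, 0, 0, 0, 0, -1]]
  ]
}}

```text
time_s: 34.95
position: [0.4625, 0.3176, 0.197]
tcp_rot: [[0.168, 0.986, 0.004], [0.986, -0.168, 0.002], [0.003, 0.004, -1.0]]
force: [0.2, 0.5, -3.0]
opening: 0.224
```

```bash
python3 tray.py
```

```text
tray [ 0.5243 -0.1764 11.9356] -55.0
[ 0.4538 -0.1912]
[ 0.5008 -0.1813]
[ 0.5478 -0.1714]
[ 0.5947 -0.1615]
[0.4615 0.3171 0.1954]
```

Call:
{"fn": "play_rows", "kwargs": {
  "plan": [
    [[0.25, -0.5, 0, 0, 0, 0, -1], [0.25, -0.8, 0, 0, 0, 0, -1], [0.25, -0.9, 0, 0, 0, 0, -1], [0.25, -0.9, 0, 0, 0, 0, -1], [0.25, -0.9, 0, 0, 0, 0, -1], [0.25, -0.9, 0, 0, 0, 0, -1], [0.25, -0.9, 0, 0, 0, 0, -1], [0.25, -0.9, 0, 0, 0, 0, -1], [0.25, -0.9, 0, 0, 0, 0, -1], [0.25, -0.9, 0, 0, 0, 0, -1], [0.24, -0.7, 0, 0, 0, 0, -1], [0, -0.38, 0, 0, 0, 0, -1]]
  ]
}}

```text
time_s: 36.2
position: [0.599, -0.1656, 0.1927]
tcp_rot: [[0.171, 0.985, -0.0], [0.985, -0.171, -0.0], [-0.0, -0.0, -1.0]]
force: [0.6, -0.4, -4.4]
opening: 0.219
```

Call:
{"fn": "play_rows", "kwargs": {
  "plan": [
    [[0, 0, -0.1, 0, 0, 0, -1], [0, 0, 0, 0, 0, 0, -1], [0, 0, 0, 0, 0, 0, -1]]
  ]
}}

```text
time_s: 36.5
position: [0.597, -0.1599, 0.1884]
tcp_rot: [[0.167, 0.986, -0.003], [0.986, -0.167, 0.002], [0.002, -0.004, -1.0]]
force: [-0.3, -0.9, -3.9]
opening: 0.22
```

Call:
{"fn": "play_rows", "kwargs": {
  "plan": [
    [[0.03, -0.02, -0.5, 0, 0, 0, -1], [0, 0, -0.5, 0, 0, 0, -1], [0, 0, -0.5, 0, 0, 0, -1], [0, 0, -0.3, 0, 0, 0, -1], [0, 0, -0.12, 0, 0, 0, -1], [0, 0, -0.04, 0, 0, 0, -1], [0, 0, 0, 0, 0, 0, -1]]
  ]
}}

```text
time_s: 37.2
position: [0.6006, -0.1631, 0.0923]
tcp_rot: [[0.168, 0.986, 0.001], [0.986, -0.168, -0.001], [-0.0, 0.001, -1.0]]
force: [-0.6, 0.4, -4.0]
opening: 0.222
```

Call:
{"fn": "play_rows", "kwargs": {
  "plan": [
    [[0, 0, -0.04, 0, 0, 0, -1], [0, 0, -0.04, 0, 0, 0, -1], [0, 0, -0.02, 0, 0, 0, -1], [0, 0, 0, 0, 0, 0, -0.8], [0, 0, 0, 0, 0, 0, -0.35], [0, 0, 0, 0, 0, 0, -0.35], [0, 0, 0, 0, 0, 0, -0.35], [0, 0, 0.3, 0, 0, 0, -0.35], [0, 0, 0.5, 0, 0, 0, -0.35], [0, 0, 0.5, 0, 0, 0, -0.35], [0, 0, 0.9, 0, 0, 0, -0.35]]
  ]
}}

```text
time_s: 38.3
position: [0.5983, -0.1624, 0.1964]
tcp_rot: [[0.169, 0.986, -0.005], [0.986, -0.169, 0.002], [0.001, -0.005, -1.0]]
force: [0.4, -0.3, -0.2]
opening: 0.324
```

Call:
{"fn": "play_rows", "kwargs": {
  "plan": [
    [[0, 0.7, 0.3, 0, 0, 0, -0.4], [0, 0.7, 0.3, 0, 0, 0, -0.4], [0, 0.7, 0, 0, 0, 0, -0.4], [0, 0.7, 0, 0, 0, 0, -0.4], [0, 0.4, 0, 0, 0, 0, -0.4], [0, 0, 0, 0, 0, 0, -0.4], [0, 0, 0, 0, 0, 0, -0.4]]
  ]
}}

```text
time_s: 39.0
position: [0.6002, -0.0032, 0.2277]
tcp_rot: [[0.168, 0.986, 0.002], [0.986, -0.168, -0.001], [-0.001, 0.002, -1.0]]
force: [0.6, -0.1, -0.0]
opening: 0.303
```

```bash
python3 tray.py
python3 -c "
from h import *
im=capture('side');cv2.imwrite('pics/tr3.png',cv2.resize(np.clip(im.astype(float)*1.4,0,255).astype('uint8')[120:390,210:460][...,::-1],None,fx=2,fy=2))"
```

```text
tray [ 0.5251 -0.1761 11.9703] -53.1
[ 0.4546 -0.191 ]
[ 0.5016 -0.1811]
[ 0.5485 -0.1711]
[ 0.5955 -0.1612]
[ 0.6003 -0.0038  0.2274]
```

View pics/tr3.png

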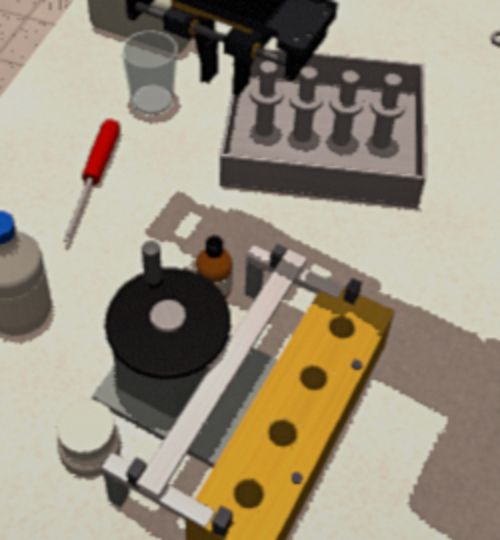

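Call:
{"fn": "play_rows", "kwargs": {
  "plan": [
    [[0.05, 0.7, 0, 0, 0, 0, -0.4], [0.05, 0.7, 0, 0, 0, 0, -0.4], [0.05, 0.7, 0, 0, 0, 0, -0.4], [0.05, 0.7, 0, 0, 0, 0, -0.4], [0.04, 0.47, 0, 0, 0, 0, -0.4], [0, 0, -0.4, 0, 0, 0, -0.4], [0, 0, -0.4, 0, 0, 0, -0.4], [0, 0, -0.2, 0, 0, 0, -0.4], [0, 0, 0, 0, 0, 0, -0.4], [0, 0, 0, 0, 0, 0, -0.4]]
  ]
}}

```text
time_s: 40.1
position: [0.6126, 0.1595, 0.1769]
tcp_rot: [[0.17, 0.985, 0.001], [0.985, -0.17, 0.0], [0.0, 0.001, -1.0]]
force: [-0.4, -0.1, 0.7]
opening: 0.305
```

Call:
{"fn": "play_rows", "kwargs": {
  "plan": [
    [[0, 0, -0.4, 0, 0, 0, -0.4], [0, 0, -0.4, 0, 0, 0, -0.4], [0, 0, -0.3, 0, 0, 0, -0.4], [0, 0, 0, 0, 0, 0, -0.4], [0, 0, 0, 0, 0, 0, -1], [0, 0, 0, 0, 0, 0, -1], [0, 0, 0, 0, 0, 0, -1], [0, 0, 0, 0, 0, 0, -1]]
  ]
}}

```text
time_s: 40.9
position: [0.6141, 0.1602, 0.1227]
tcp_rot: [[0.169, 0.986, 0.005], [0.986, -0.169, -0.0], [0.001, 0.005, -1.0]]
force: [3.9, -0.2, -0.4]
opening: 0.2
```

```bash
python3 -c "
from h import *
s=read_state();print(s['position'],s['force'],s['opening'])
q=arc(0,.048,-52,-52-870,15)
for i in range(0,len(q),8):print(q[i:i+8])"
```

```text
[0.61410023 0.16019407 0.12269451] [ 3.91225997 -0.20693817 -0.43325387] 0.19995607148192085
[[-0.22, -0.13], [-0.24, -0.06], [-0.25, -0.01], [-0.24, 0.07], [-0.22, 0.12], [-0.18, 0.18], [-0.12, 0.21], [-0.07, 0.24]]
[[0.0, 0.25], [0.06, 0.25], [0.12, 0.21], [0.18, 0.18], [0.21, 0.13], [0.25, 0.07], [0.25, 0.0], [0.24, -0.06]]
[[0.22, -0.13], [0.18, -0.17], [0.12, -0.22], [0.07, -0.24], [0.0, -0.25], [-0.06, -0.24], [-0.12, -0.22], [-0.18, -0.18]]
[[-0.22, -0.13], [-0.24, -0.06], [-0.25, -0.01], [-0.24, 0.07], [-0.22, 0.12], [-0.18, 0.18], [-0.12, 0.21], [-0.07, 0.24]]
[[0.0, 0.25], [0.06, 0.25], [0.12, 0.21], [0.18, 0.18], [0.21, 0.13], [0.25, 0.07], [0.25, 0.0], [0.24, -0.06]]
[[0.22, -0.13], [0.18, -0.17], [0.12, -0.22], [0.07, -0.24], [0.0, -0.25], [-0.06, -0.24], [-0.12, -0.22], [-0.18, -0.18]]
[[-0.22, -0.13], [-0.24, -0.06], [-0.25, -0.01], [-0.24, 0.07], [-0.22, 0.12], [-0.18, 0.18], [-0.12, 0.21], [-0.07, 0.24]]
[[0.0, 0.25], [0.06, 0.25]]
```

Call:
{"fn": "play_rows", "kwargs": {
  "plan": [
    [[-0.22, -0.13, 0, 0, 0, 0, -1], [-0.24, -0.06, 0, 0, 0, 0, -1], [-0.25, -0.01, 0, 0, 0, 0, -1], [-0.24, 0.07, 0, 0, 0, 0, -1], [-0.22, 0.12, 0, 0, 0, 0, -1], [-0.18, 0.18, 0, 0, 0, 0, -1], [-0.12, 0.21, 0, 0, 0, 0, -1], [-0.07, 0.24, 0, 0, 0, 0, -1]]
  ]
}}

```text
time_s: 41.7
position: [0.536, 0.19, 0.1226]
tcp_rot: [[0.168, 0.986, 0.003], [0.986, -0.168, -0.003], [-0.002, 0.003, -1.0]]
force: [4.2, -6.0, -0.8]
opening: 0.198
```

Call:
{"fn": "play_rows", "kwargs": {
  "plan": [
    [[0.0, 0.25, 0, 0, 0, 0, -1], [0.06, 0.25, 0, 0, 0, 0, -1], [0.12, 0.21, 0, 0, 0, 0, -1], [0.18, 0.18, 0, 0, 0, 0, -1], [0.21, 0.13, 0, 0, 0, 0, -1], [0.25, 0.07, 0, 0, 0, 0, -1], [0.25, 0.0, 0, 0, 0, 0, -1], [0.24, -0.06, 0, 0, 0, 0, -1]]
  ]
}}

```text
time_s: 42.5
position: [0.5969, 0.2433, 0.1225]
tcp_rot: [[0.168, 0.986, -0.008], [0.986, -0.168, -0.0], [-0.001, -0.008, -1.0]]
force: [-6.0, 0.4, 7.1]
opening: 0.195
```

Call:
{"fn": "play_rows", "kwargs": {
  "plan": [
    [[0.22, -0.13, 0, 0, 0, 0, -1], [0.18, -0.17, 0, 0, 0, 0, -1], [0.12, -0.22, 0, 0, 0, 0, -1], [0.07, -0.24, 0, 0, 0, 0, -1], [0.0, -0.25, 0, 0, 0, 0, -1], [-0.06, -0.24, 0, 0, 0, 0, -1], [-0.12, -0.22, 0, 0, 0, 0, -1], [-0.18, -0.18, 0, 0, 0, 0, -1]]
  ]
}}

```text
time_s: 43.3
position: [0.6153, 0.1612, 0.1227]
tcp_rot: [[0.169, 0.986, 0.008], [0.986, -0.169, 0.003], [0.004, 0.008, -1.0]]
force: [6.7, 2.4, -2.7]
opening: 0.2
```

Call:
{"fn": "play_rows", "kwargs": {
  "plan": [
    [[-0.22, -0.13, 0, 0, 0, 0, -1], [-0.24, -0.06, 0, 0, 0, 0, -1], [-0.25, -0.01, 0, 0, 0, 0, -1], [-0.24, 0.07, 0, 0, 0, 0, -1], [-0.22, 0.12, 0, 0, 0, 0, -1], [-0.18, 0.18, 0, 0, 0, 0, -1], [-0.12, 0.21, 0, 0, 0, 0, -1], [-0.07, 0.24, 0, 0, 0, 0, -1]]
  ]
}}

```text
time_s: 44.1
position: [0.536, 0.19, 0.1227]
tcp_rot: [[0.168, 0.986, 0.003], [0.986, -0.168, -0.003], [-0.002, 0.003, -1.0]]
force: [4.8, -5.9, -0.4]
opening: 0.196
```

Call:
{"fn": "play_rows", "kwargs": {
  "plan": [
    [[0.0, 0.25, 0, 0, 0, 0, -1], [0.06, 0.25, 0, 0, 0, 0, -1], [0.12, 0.21, 0, 0, 0, 0, -1], [0.18, 0.18, 0, 0, 0, 0, -1], [0.21, 0.13, 0, 0, 0, 0, -1], [0.25, 0.07, 0, 0, 0, 0, -1], [0.25, 0.0, 0, 0, 0, 0, -1], [0.24, -0.06, 0, 0, 0, 0, -1]]
  ]
}}

```text
time_s: 44.9
position: [0.5968, 0.2433, 0.1225]
tcp_rot: [[0.168, 0.986, -0.008], [0.986, -0.168, -0.0], [-0.002, -0.008, -1.0]]
force: [-6.3, 0.7, 6.4]
opening: 0.196
```

Call:
{"fn": "play_rows", "kwargs": {
  "plan": [
    [[0.22, -0.13, 0, 0, 0, 0, -1], [0.18, -0.17, 0, 0, 0, 0, -1], [0.12, -0.22, 0, 0, 0, 0, -1], [0.07, -0.24, 0, 0, 0, 0, -1], [0.0, -0.25, 0, 0, 0, 0, -1], [-0.06, -0.24, 0, 0, 0, 0, -1], [-0.12, -0.22, 0, 0, 0, 0, -1], [-0.18, -0.18, 0, 0, 0, 0, -1]]
  ]
}}

```text
time_s: 45.7
position: [0.6154, 0.1612, 0.1227]
tcp_rot: [[0.169, 0.986, 0.008], [0.986, -0.169, 0.003], [0.004, 0.008, -1.0]]
force: [5.6, 3.3, -2.9]
opening: 0.196
```

Two turns are done. About 139° is left, so I'll go 105° and then ease onto the stop.

Call:
{"fn": "play_rows", "kwargs": {
  "plan": [
    [[-0.22, -0.13, 0, 0, 0, 0, -1], [-0.24, -0.06, 0, 0, 0, 0, -1], [-0.25, -0.01, 0, 0, 0, 0, -1], [-0.24, 0.07, 0, 0, 0, 0, -1], [-0.22, 0.12, 0, 0, 0, 0, -1], [-0.18, 0.18, 0, 0, 0, 0, -1], [-0.12, 0.21, 0, 0, 0, 0, -1], [-0.07, 0.24, 0, 0, 0, 0, -1]]
  ]
}}

```text
time_s: 46.5
position: [0.536, 0.19, 0.1226]
tcp_rot: [[0.168, 0.986, 0.003], [0.986, -0.168, -0.003], [-0.002, 0.003, -1.0]]
force: [4.9, -5.5, -1.4]
opening: 0.198
```

Call:
{"fn": "play_rows", "kwargs": {
  "plan": [
    [[0.0, 0.12, 0, 0, 0, 0, -1], [0.0, 0.13, 0, 0, 0, 0, -1], [0.03, 0.12, 0, 0, 0, 0, -1], [0.0, 0.0, 0, 0, 0, 0, -1]]
  ]
}}

```text
time_s: 46.9
position: [0.5362, 0.2058, 0.1226]
tcp_rot: [[0.165, 0.986, -0.001], [0.986, -0.165, -0.009], [-0.009, 0.0, -1.0]]
force: [0.5, -14.3, 5.2]
opening: 0.196
```

Call:
{"fn": "play_rows", "kwargs": {
  "plan": [
    [[0.03, 0.12, 0, 0, 0, 0, -1], [0.02, 0.06, 0, 0, 0, 0, -1], [0, 0, 0, 0, 0, 0, -1]]
  ]
}}

```text
time_s: 47.2
position: [0.5363, 0.2065, 0.1225]
tcp_rot: [[0.161, 0.987, -0.009], [0.987, -0.161, -0.024], [-0.025, -0.005, -1.0]]
force: [-2.6, -36.8, 10.3]
opening: 0.199
```

It's on the front stop: the force rose to 37 N without further travel. I'll back off to relax, release, raise the tool and check.

Call:
{"fn": "play_rows", "kwargs": {
  "plan": [
    [[-0.03, -0.15, 0, 0, 0, 0, -1], [0, 0, 0, 0, 0, 0, -1], [0, 0, 0, 0, 0, 0, -0.4], [0, 0, 0, 0, 0, 0, -0.4], [0, 0, 0.5, 0, 0, 0, -0.4], [0, 0, 0.8, 0, 0, 0, -0.4], [0, 0, 0.9, 0, 0, 0, -0.4], [0.7, -0.3, 0, 0, 0, 0, -0.4], [0.9, -0.4, 0, 0, 0, 0, -0.4], [0.5, -0.3, 0, 0, 0, 0, -0.4], [0, 0, 0, 0, 0, 0, -0.4]]
  ]
}}

```text
time_s: 48.3
position: [0.6456, 0.1598, 0.2315]
tcp_rot: [[0.171, 0.985, 0.003], [0.985, -0.171, 0.0], [0.0, 0.003, -1.0]]
force: [-1.0, -0.5, 0.1]
opening: 0.302
```

```bash
python3 tray.py; python3 -c "
from h import *
m=np.array([.4451,.2210,0]);ey=np.array([.1685,.9857,0]);ex=np.array([.9857,-.1685,0])
im=capture('side');g=im.mean(2)
def xat(off,z,v):
  a=w2px('side',m+ex*off+ey*.142+[0,0,z]);b=w2px('side',m+ex*off-ey*.142+[0,0,z]);return round(float(a[0]+(b[0]-a[0])*(v-a[1])/(b[1]-a[1])),1)
for v in(318,330,340):
  print(v,[(k,[xat(.012+k+o,z,v) for o,z in((.022,.088),(0,.088),(0,.08))]) for k in(0,.004)])
  print([(x,int(g[v,x])) for x in range(318,352)])
cv2.imwrite('pics/end.png',cv2.resize(np.clip(im.astype(float)*1.4,0,255).astype('uint8')[120:390,210:460][...,::-1],None,fx=2,fy=2))"
```

```text
tray [ 0.5251 -0.1762 11.9898] -59.8
[ 0.4547 -0.1912]
[ 0.5016 -0.1812]
[ 0.5486 -0.1713]
[ 0.5955 -0.1613]
[0.6431 0.1611 0.2311]
318 [(0, [337.4, 351.4, 352.3]), (0.004, [334.8, 348.8, 349.8])]
[(318, 56), (319, 57), (320, 56), (321, 58), (322, 58), (323, 59), (324, 57), (325, 58), (326, 57), (327, 56), (328, 55), (329, 56), (330, 57), (331, 57), (332, 57), (333, 56), (334, 57), (335, 54), (336, 55), (337, 60), (338, 78), (339, 87), (340, 87), (341, 88), (342, 87), (343, 85), (344, 85), (345, 86), (346, 87), (347, 87), (348, 85), (349, 86), (350, 86), (351, 75)]
330 [(0, [330.3, 344.5, 345.5]), (0.004, [327.7, 341.9, 342.9])]
[(318, 57), (319, 57), (320, 57), (321, 57), (322, 58), (323, 56), (324, 57), (325, 56), (326, 56), (327, 57), (328, 56), (329, 59), (330, 95), (331, 141), (332, 158), (333, 157), (334, 155), (335, 155), (336, 155), (337, 153), (338, 155), (339, 155), (340, 155), (341, 153), (342, 155), (343, 155), (344, 128), (345, 73), (346, 53), (347, 49), (348, 54), (349, 57), (350, 54), (351, 49)]
340 [(0, [324.3, 338.8, 339.8]), (0.004, [321.7, 336.2, 337.2])]
[(318, 104), (319, 104), (320, 103), (321, 103), (322, 103), (323, 102), (324, 109), (325, 136), (326, 156), (327, 156), (328, 154), (329, 154), (330, 154), (331, 152), (332, 154), (333, 155), (334, 153), (335, 153), (336, 153), (337, 157), (338, 138), (339, 87), (340, 52), (341, 73), (342, 100), (343, 106), (344, 100), (345, 77), (346, 48), (347, 32), (348, 30), (349, 32), (350, 33), (351, 35)]
```

View pics/end.png

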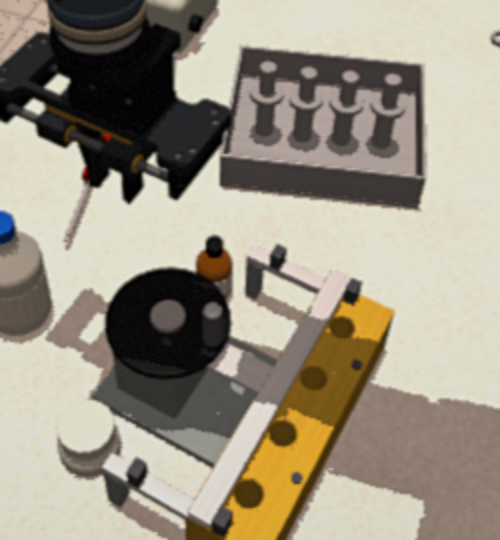

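The bar's edges match the projected k = 0 lines. All four pins stand in the tray, and the bystanders visible here haven't moved. Handing in.

```bash
python3 -c "
from rig import *
print(hand_in())"
```

```text
the job is handed in; nothing more can be done
None
```

The job is done and handed in at about 48.5 s of the 210 s allowed; the hand-in reported no verdict. I wound the keeper bar back to its rear stops, drew all four pins straight up, and stood them in the wash tray. I then wound the bar forward onto its front stops.

**Last checks**
- **Keeper bar:** In the side picture its edges matched the expected rear position (0.050 m) before the first pin was drawn. At the end they matched the fully forward position (0 m) to well under 2 mm. Both times the force on the tool rose sharply at the stop, to about 53 N at the rear and 37 N at the front.
- **Pins and tray:** All four pins stand inside the tray walls, and the tray had not moved or tilted. I saw no sign of the tray being knocked.
- **Bystanders:** The oil, grease, screwdriver and flask look unmoved in the last picture. The beaker was hidden behind the gripper there; it was still in place in the picture before the final winding.

**What went wrong or disagreed**
- **Lost grip:** The grip on the crank handle was lost once early in the first winding. One more move had already been sent, so the closed gripper made it without the handle. I found the handle again in the picture, regripped it and carried on.
- **Start angle:** The wheel reached the rear stop about 53° of winding sooner than expected. The bar had probably started about 3 mm back from its front stops.

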